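Load pressed lids into the engraver's turntable

ROBOT

A 6-joint arm with a two-finger parallel gripper is mounted at the origin on the work surface. World frame = base frame: x ahead of the robot, y to its left, z up, the work surface at z = 0. Lengths are in m, angles in degrees, forces in N, time in s.
With the tool pointing down it reaches from about 0.25 to 0.725 m from the base axis. Payload 9.7 kg.
Tool frame: the origin (TCP) lies at the very end of the fingers, on their centre line; the grasp point (between the pads) lies 19 mm behind it (bot.hold_point_z is the distance from the TCP to the grasp point, in m); z points along the fingers, y is the line along which they close (so a half turn about z gives the same grasp; the last joint's range is limited). The gripper opens to 85 mm and grips with 20 to 120 N. Pads are 22 mm wide; open, the fingers measure 114 mm over their backs; the gripper's body (76 mm by 85 mm) begins 54 mm behind the grasp point. The pads swing forward as they close: fully open they stand 13 mm farther back than shut.
Start: joints at [-63.426, 4.979, 10.078, 95.1, 0, 90], TCP at [0.246, -0.492, 0.231] pointing down, gripper open.
Joint ranges: [-179.16, 179.16], [-48.56, 103.87], [-65.8, 70.77], [-126.05, 130.52], [-82.76, 87.17], [-180, 180]. Speed limits (degrees/s): [127.2, 127.2, 147.25, 180, 180, 180].

INTERFACE

Orientations are given as [roll, pitch, yaw] about the fixed x, y, z axes, in that order (R = Rz(yaw) Ry(pitch) Rx(roll)).
In Python, from workcell import bot gives the robot as it stands.
- The arm moves only by the tool play_rows, never from a script. Its argument "targets" is a list of rows, each an object with "grip": the closure in counts, from 0 (fully open) to 255 (shut); "linear": the shift along the world's x, y, z in cm, a list of three; "delta_rot": the turn, a rotation vector about the world's x, y, z in rad, a list of three. A call has 1 to 10 rows; each row is the pose to reach, as a shift and turn from the pose commanded when the call began; what a row does not reach only later rows make up. A row lasts 1/10 s, in which the tool goes at most 50 mm and 8.59 degrees, less where a joint would pass 70% of its speed; a pose out of reach is approached as far as the arm can. A call with a gripper value outside its range is refused whole. The fingers move at their own pace and stop on an object; "force" is the grip in N (left out, the last holds). Time passes only in rows, so rows that repeat a pose let the fingers close. It gives the time, the measured TCP pose, the force, the opening and the grip force at its end, in the units of the state.
- bot.get_obs(): the state, without advancing time (a new reading comes with each control period).
- bot.camera(name): name is "side" or "top"; returns a dict with "color" (384x512x3 uint8, red, green, blue), "range_z" (384x512 float32, m along the optical axis (not along the pixel's ray), 0 where there is no reading), "fov_y" (degrees; the focal length in pixels is half the picture's height over the tangent of half this angle, whatever the lens; pixels are square), "cx", "cy" (the principal point, pixels), "world_to_cam" (4x4, takes a point from world to camera coordinates). Camera axes: x right, y up, looking along -z (the intrinsics and any distortion apply to the point x, -y, -z); pixel columns grow to the right and rows downward; lengths in m; the calibration is good to about 2 mm. A picture is of the moment at which its call begins.
- bot.job_done(): hands the job in; it is judged then, once.
Trained networks look in a picture, given as the dict that the camera call returned (one of the last four; its "shot" number tells which), for a name from the list of things; names that differ only in an ending like _2 or _b are one class to them, and where a whole thing is asked for, a point or a joint stands for the part that bears it (a point fixed in the world has none). Each returns a list of dicts, best first, with "conf" (0 to 1); they miss things now and then, are a little off and sometimes report something else, mostly with a low value. They report only what shows in the picture. A call takes as long as a camera call. They do not tell look-alikes from the thing itself.
- bot.search_frame(picture, target): "box" ([left, top, right, bottom] in pixels, round what is visible of it).
- bot.trace(picture, target): "pixels" (384x512 bool, what is visible of it) and "box" ([left, top, right, bottom] in pixels, round what is visible of it).
- bot.pinpoint(picture, target): "pixel" ([column, row] in pixels: a listed point, or the origin of a listed thing).
The state is a dict: "time": time; "q": joint angles; "qd": joint speeds; "joint_efforts": joint torques, N m; "ee_pos": TCP position; "tcp_rot": TCP orientation; "wrist_force": force on the tool from outside, world axes, zero at the start; "torque": the same for the moment, N m; "opening": finger opening in m; "grasp_force": force on a finger pad.
Only numpy, scipy, OpenCV 4.12 (cv2) and the standard library are available. Lean on these libraries where they do the work, as an engineer would, in place of code of your own. Each camera call takes 0.05 s, during which the arm holds its last target. There are 200 camera calls.

TASK

Turn the engraver's turntable by its post clockwise, back against its loading stop, then lift the pressed brass lids out of the two steel dies, take up any that lies loose on the bench, and seat every lid crown up, flat and square in a pocket of the turntable, one to a pocket. With all the lids seated and the table still at the loading stop, turn it a quarter turn counter-clockwise, fully home against its engraving stop, leaving the lids fully down in their pockets and everything else on the bench where it stands.

Things in the scene. Friction and masses are not known exactly. Their poses are not given: they have to be found in the camera images.
- lid_a0: pressed brass ring-box lid, hat-shaped, 160 g: flange 84 (x) x 54 (y) x 4 mm with a solid crown 60 (x) x 30 (y) mm on its middle, 24 mm high in all. Origin: centre of the flange's underside; z up through the crown. Lids are alike and symmetric under a half turn. Starts crown up in a cavity of die a; absent in some runs (3 or 4 of the 4 lids are there)
- lid_a1: pressed brass ring-box lid, hat-shaped, 160 g: flange 84 (x) x 54 (y) x 4 mm with a solid crown 60 (x) x 30 (y) mm on its middle, 24 mm high in all. Origin: centre of the flange's underside; z up through the crown. Lids are alike and symmetric under a half turn. Starts crown up in a cavity of die a; absent in some runs (3 or 4 of the 4 lids are there)
- lid_b0: pressed brass ring-box lid, hat-shaped, 160 g: flange 84 (x) x 54 (y) x 4 mm with a solid crown 60 (x) x 30 (y) mm on its middle, 24 mm high in all. Origin: centre of the flange's underside; z up through the crown. Lids are alike and symmetric under a half turn. Starts crown up in a cavity of die b; absent in some runs (3 or 4 of the 4 lids are there)
- lid_c: pressed brass ring-box lid, hat-shaped, 160 g: flange 84 (x) x 54 (y) x 4 mm with a solid crown 60 (x) x 30 (y) mm on its middle, 24 mm high in all. Origin: centre of the flange's underside; z up through the crown. Lids are alike and symmetric under a half turn. Starts crown up lying loose on the bench; absent in some runs (3 or 4 of the 4 lids are there)
- die_a: fixed dark steel twin-cavity die, 124 (x) x 160 (y) x 22 mm high; origin at the centre of its underside. Two open cavities 90 (x) x 60 (y) mm, 6 mm deep (floor 16 mm above the bench), side by side at y = -35 and +35 mm; lids lie in them with their x along the die's x, crowns standing above the die's top
- die_b: fixed dark steel twin-cavity die, 124 (x) x 160 (y) x 22 mm high; origin at the centre of its underside. Two open cavities 90 (x) x 60 (y) mm, 6 mm deep (floor 16 mm above the bench), side by side at y = -35 and +35 mm; lids lie in them with their x along the die's x, crowns standing above the die's top
- pocket0 (a point): floor centre of pocket 0 in the turntable's aluminium fixture plate; turns with it. Pocket 88 (x) x 58 (y) mm 6 mm deep: a square lid has 2 mm play per side; z up. Four pockets, two by two, at (-+49, -+35) mm from the turning axis in the table's x, y; plate 204 (x) x 146 (y) mm, top 42 mm above the bench, pocket floors at 36 mm
- pocket1 (a point): floor centre of pocket 1 in the turntable's aluminium fixture plate; turns with it. Pocket 88 (x) x 58 (y) mm 6 mm deep: a square lid has 2 mm play per side; z up. Four pockets, two by two, at (-+49, -+35) mm from the turning axis in the table's x, y; plate 204 (x) x 146 (y) mm, top 42 mm above the bench, pocket floors at 36 mm
- pocket2 (a point): floor centre of pocket 2 in the turntable's aluminium fixture plate; turns with it. Pocket 88 (x) x 58 (y) mm 6 mm deep: a square lid has 2 mm play per side; z up. Four pockets, two by two, at (-+49, -+35) mm from the turning axis in the table's x, y; plate 204 (x) x 146 (y) mm, top 42 mm above the bench, pocket floors at 36 mm
- pocket3 (a point): floor centre of pocket 3 in the turntable's aluminium fixture plate; turns with it. Pocket 88 (x) x 58 (y) mm 6 mm deep: a square lid has 2 mm play per side; z up. Four pockets, two by two, at (-+49, -+35) mm from the turning axis in the table's x, y; plate 204 (x) x 146 (y) mm, top 42 mm above the bench, pocket floors at 36 mm
- turntable (a joint): turntable (steel disc, 270 mm diameter, top 30 mm above bench), rad, growing counter-clockwise from above. Hard stops at 0 (loading: post on the robot's side, pockets lying lengthwise across the robot's front) and 1.571 (engraving: a quarter turn counter-clockwise, post on the robot's right, pockets lengthwise away from the robot). Stiff (0.4 N m friction), stays where left
- post (a point): near the top of the dark upright round turning post, 20 mm diameter, rising 56 mm from the disc; this point is on its centreline, 6 mm below its top and 110 mm from the turning axis on the table's -y side; turns with the table
- axis (a point): the turning axis of the turntable at the height of the disc's top; z up, its x and y axes turn with the table
- mandrel_base: bystander, to be left alone: black round two-step stand, 90 mm diameter, 45 mm high; origin under its centre
- bench_pin: bystander, to be left alone: flat wooden bench pin, 100 x 75 x 22 mm; origin under its centre
- mallet: bystander, to be left alone: hammer, 200 mm long, lying
- shot_bowl: bystander, to be left alone: white bowl, 90 mm diameter, 40 mm high; origin under its centre
- polish_jar: bystander, to be left alone: amber jar, 60 mm diameter, 70 mm high; origin under its centre
- burr_stand: bystander, to be left alone: round wooden burr stand with burrs, 80 mm diameter, 80 mm high; origin under its centre
- file: bystander, to be left alone: screwdriver-like graver, 180 mm long, lying
Things that resemble listed ones, but are neither listed nor needed, are in the scene too. What is shaped like the lid_a0 but black or purple is not meant.

How it is judged (in metres and radians):
On the way, in this order (a step that is already met when the one before it is completed fails the run):
1. the turntable is at its loading stop (value of joint turntable below 0.05 rad), for 0.2 s.
2. every lid is seated in a pocket and let go, with the table at its loading stop (((horizontal distance between lid_a0 and pocket0 below 0.004 m and z of lid_a0 in the frame of pocket0 between -0.003 and 0.003 m and angle between the x axis of lid_a0 and the x axis of pocket0, either way round below 0.07 rad and angle between lid_a0's own z axis and vertical below 0.05 rad) or (horizontal distance between lid_a0 and pocket1 below 0.004 m and z of lid_a0 in the frame of pocket1 between -0.003 and 0.003 m and angle between the x axis of lid_a0 and the x axis of pocket1, either way round below 0.07 rad and angle between lid_a0's own z axis and vertical below 0.05 rad) or (horizontal distance between lid_a0 and pocket2 below 0.004 m and z of lid_a0 in the frame of pocket2 between -0.003 and 0.003 m and angle between the x axis of lid_a0 and the x axis of pocket2, either way round below 0.07 rad and angle between lid_a0's own z axis and vertical below 0.05 rad) or (horizontal distance between lid_a0 and pocket3 below 0.004 m and z of lid_a0 in the frame of pocket3 between -0.003 and 0.003 m and angle between the x axis of lid_a0 and the x axis of pocket3, either way round below 0.07 rad and angle between lid_a0's own z axis and vertical below 0.05 rad)) and ((horizontal distance between lid_a1 and pocket0 below 0.004 m and z of lid_a1 in the frame of pocket0 between -0.003 and 0.003 m and angle between the x axis of lid_a1 and the x axis of pocket0, either way round below 0.07 rad and angle between lid_a1's own z axis and vertical below 0.05 rad) or (horizontal distance between lid_a1 and pocket1 below 0.004 m and z of lid_a1 in the frame of pocket1 between -0.003 and 0.003 m and angle between the x axis of lid_a1 and the x axis of pocket1, either way round below 0.07 rad and angle between lid_a1's own z axis and vertical below 0.05 rad) or (horizontal distance between lid_a1 and pocket2 below 0.004 m and z of lid_a1 in the frame of pocket2 between -0.003 and 0.003 m and angle between the x axis of lid_a1 and the x axis of pocket2, either way round below 0.07 rad and angle between lid_a1's own z axis and vertical below 0.05 rad) or (horizontal distance between lid_a1 and pocket3 below 0.004 m and z of lid_a1 in the frame of pocket3 between -0.003 and 0.003 m and angle between the x axis of lid_a1 and the x axis of pocket3, either way round below 0.07 rad and angle between lid_a1's own z axis and vertical below 0.05 rad)) and ((horizontal distance between lid_b0 and pocket0 below 0.004 m and z of lid_b0 in the frame of pocket0 between -0.003 and 0.003 m and angle between the x axis of lid_b0 and the x axis of pocket0, either way round below 0.07 rad and angle between lid_b0's own z axis and vertical below 0.05 rad) or (horizontal distance between lid_b0 and pocket1 below 0.004 m and z of lid_b0 in the frame of pocket1 between -0.003 and 0.003 m and angle between the x axis of lid_b0 and the x axis of pocket1, either way round below 0.07 rad and angle between lid_b0's own z axis and vertical below 0.05 rad) or (horizontal distance between lid_b0 and pocket2 below 0.004 m and z of lid_b0 in the frame of pocket2 between -0.003 and 0.003 m and angle between the x axis of lid_b0 and the x axis of pocket2, either way round below 0.07 rad and angle between lid_b0's own z axis and vertical below 0.05 rad) or (horizontal distance between lid_b0 and pocket3 below 0.004 m and z of lid_b0 in the frame of pocket3 between -0.003 and 0.003 m and angle between the x axis of lid_b0 and the x axis of pocket3, either way round below 0.07 rad and angle between lid_b0's own z axis and vertical below 0.05 rad)) and ((horizontal distance between lid_c and pocket0 below 0.004 m and z of lid_c in the frame of pocket0 between -0.003 and 0.003 m and angle between the x axis of lid_c and the x axis of pocket0, either way round below 0.07 rad and angle between lid_c's own z axis and vertical below 0.05 rad) or (horizontal distance between lid_c and pocket1 below 0.004 m and z of lid_c in the frame of pocket1 between -0.003 and 0.003 m and angle between the x axis of lid_c and the x axis of pocket1, either way round below 0.07 rad and angle between lid_c's own z axis and vertical below 0.05 rad) or (horizontal distance between lid_c and pocket2 below 0.004 m and z of lid_c in the frame of pocket2 between -0.003 and 0.003 m and angle between the x axis of lid_c and the x axis of pocket2, either way round below 0.07 rad and angle between lid_c's own z axis and vertical below 0.05 rad) or (horizontal distance between lid_c and pocket3 below 0.004 m and z of lid_c in the frame of pocket3 between -0.003 and 0.003 m and angle between the x axis of lid_c and the x axis of pocket3, either way round below 0.07 rad and angle between lid_c's own z axis and vertical below 0.05 rad)) and contact force between the fingers and lid_a0 below 0.5 N and contact force between the fingers and lid_a1 below 0.5 N and contact force between the fingers and lid_b0 below 0.5 N and contact force between the fingers and lid_c below 0.5 N and value of joint turntable below 0.07 rad), for 0.2 s.
3. the turntable is at its engraving stop (value of joint turntable above 1.52 rad), for 0.2 s.
At the end, for the whole second after the job is handed in: every lid that is there lies crown up in a pocket of the turntable, flange on the pocket floor (within 3 mm), centred within 4 mm, square within 0.07 rad and level within 0.05 rad, released and at rest; the turntable is within 0.05 rad of its engraving stop (1.571) and still (((horizontal distance between lid_a0 and pocket0 below 0.004 m and z of lid_a0 in the frame of pocket0 between -0.003 and 0.003 m and angle between the x axis of lid_a0 and the x axis of pocket0, either way round below 0.07 rad and angle between lid_a0's own z axis and vertical below 0.05 rad) or (horizontal distance between lid_a0 and pocket1 below 0.004 m and z of lid_a0 in the frame of pocket1 between -0.003 and 0.003 m and angle between the x axis of lid_a0 and the x axis of pocket1, either way round below 0.07 rad and angle between lid_a0's own z axis and vertical below 0.05 rad) or (horizontal distance between lid_a0 and pocket2 below 0.004 m and z of lid_a0 in the frame of pocket2 between -0.003 and 0.003 m and angle between the x axis of lid_a0 and the x axis of pocket2, either way round below 0.07 rad and angle between lid_a0's own z axis and vertical below 0.05 rad) or (horizontal distance between lid_a0 and pocket3 below 0.004 m and z of lid_a0 in the frame of pocket3 between -0.003 and 0.003 m and angle between the x axis of lid_a0 and the x axis of pocket3, either way round below 0.07 rad and angle between lid_a0's own z axis and vertical below 0.05 rad)) and ((horizontal distance between lid_a1 and pocket0 below 0.004 m and z of lid_a1 in the frame of pocket0 between -0.003 and 0.003 m and angle between the x axis of lid_a1 and the x axis of pocket0, either way round below 0.07 rad and angle between lid_a1's own z axis and vertical below 0.05 rad) or (horizontal distance between lid_a1 and pocket1 below 0.004 m and z of lid_a1 in the frame of pocket1 between -0.003 and 0.003 m and angle between the x axis of lid_a1 and the x axis of pocket1, either way round below 0.07 rad and angle between lid_a1's own z axis and vertical below 0.05 rad) or (horizontal distance between lid_a1 and pocket2 below 0.004 m and z of lid_a1 in the frame of pocket2 between -0.003 and 0.003 m and angle between the x axis of lid_a1 and the x axis of pocket2, either way round below 0.07 rad and angle between lid_a1's own z axis and vertical below 0.05 rad) or (horizontal distance between lid_a1 and pocket3 below 0.004 m and z of lid_a1 in the frame of pocket3 between -0.003 and 0.003 m and angle between the x axis of lid_a1 and the x axis of pocket3, either way round below 0.07 rad and angle between lid_a1's own z axis and vertical below 0.05 rad)) and ((horizontal distance between lid_b0 and pocket0 below 0.004 m and z of lid_b0 in the frame of pocket0 between -0.003 and 0.003 m and angle between the x axis of lid_b0 and the x axis of pocket0, either way round below 0.07 rad and angle between lid_b0's own z axis and vertical below 0.05 rad) or (horizontal distance between lid_b0 and pocket1 below 0.004 m and z of lid_b0 in the frame of pocket1 between -0.003 and 0.003 m and angle between the x axis of lid_b0 and the x axis of pocket1, either way round below 0.07 rad and angle between lid_b0's own z axis and vertical below 0.05 rad) or (horizontal distance between lid_b0 and pocket2 below 0.004 m and z of lid_b0 in the frame of pocket2 between -0.003 and 0.003 m and angle between the x axis of lid_b0 and the x axis of pocket2, either way round below 0.07 rad and angle between lid_b0's own z axis and vertical below 0.05 rad) or (horizontal distance between lid_b0 and pocket3 below 0.004 m and z of lid_b0 in the frame of pocket3 between -0.003 and 0.003 m and angle between the x axis of lid_b0 and the x axis of pocket3, either way round below 0.07 rad and angle between lid_b0's own z axis and vertical below 0.05 rad)) and ((horizontal distance between lid_c and pocket0 below 0.004 m and z of lid_c in the frame of pocket0 between -0.003 and 0.003 m and angle between the x axis of lid_c and the x axis of pocket0, either way round below 0.07 rad and angle between lid_c's own z axis and vertical below 0.05 rad) or (horizontal distance between lid_c and pocket1 below 0.004 m and z of lid_c in the frame of pocket1 between -0.003 and 0.003 m and angle between the x axis of lid_c and the x axis of pocket1, either way round below 0.07 rad and angle between lid_c's own z axis and vertical below 0.05 rad) or (horizontal distance between lid_c and pocket2 below 0.004 m and z of lid_c in the frame of pocket2 between -0.003 and 0.003 m and angle between the x axis of lid_c and the x axis of pocket2, either way round below 0.07 rad and angle between lid_c's own z axis and vertical below 0.05 rad) or (horizontal distance between lid_c and pocket3 below 0.004 m and z of lid_c in the frame of pocket3 between -0.003 and 0.003 m and angle between the x axis of lid_c and the x axis of pocket3, either way round below 0.07 rad and angle between lid_c's own z axis and vertical below 0.05 rad)) and contact force between the fingers and lid_a0 below 0.5 N and contact force between the fingers and lid_a1 below 0.5 N and contact force between the fingers and lid_b0 below 0.5 N and contact force between the fingers and lid_c below 0.5 N and linear speed of each of lid_a0, lid_a1, lid_b0, lid_c below 0.02 m/s and value of joint turntable above 1.52 rad and velocity of joint turntable between -0.03 and 0.03 rad/s); the robot touches nothing.
It fails at once if a bystander is moved more than 30 mm (distance of any of mandrel_base, bench_pin, mallet, shot_bowl, polish_jar, burr_stand, file from where it was at the start of the episode above 0.03 m).
Of lid_a0, lid_a1, lid_b0, lid_c only 3 to 4 are there at a start; the rules pass over those that are not, and their reading is None.
At some moment in a run one of lid_c may be knocked a few centimetres aside while the robot is not near it.
Once in a run the grip may slacken for a moment while it holds something.
It also fails if it takes over 210 s, if anything falls off the work surface, if the arm or the gripper's body presses on something with over 40 N, if the wrist force passes 120 N, or if a joint passes its speed limit or range.

## Working session

There is one attempt and no reset: what is moved stays moved. The work goes in short steps, Python scripts to look and compute and a tool call to move; the robot and the scene stay as the last step left them, time stands still between calls to the robot, and variables do not carry over. Pictures are saved under pics/ and viewed, at most 14 in all, crops included, and the job is handed in when it is done.

Besides the shell and the picture viewer there is one more tool, called after ">>>" by a JSON object that holds its "fn" and its "kwargs", one argument or row to a line. play_rows: Moves the arm, as the interface text tells. Its arguments: {"type":"object","properties":{"targets":{"type":"array","items":{"type":"object","properties":{"grip":{"type":"number"},"linear":{"type":"array","items":{"type":"number"}},"delta_rot":{"type":"array","items":{"type":"number"}}}}},"force":{"type":"number"}},"required":["targets"]}

```bash
mkdir -p pics; cat > h.py <<'E'
import numpy as np,cv2
from workcell import bot
def shot(n,save=None):
    p=bot.camera(n)
    if save: cv2.imwrite('pics/%s.png'%save,cv2.cvtColor(p['color'],cv2.COLOR_RGB2BGR))
    return p
def cloud(p):
    h,w=p['range_z'].shape; f=h/2/np.tan(np.radians(p['fov_y'])/2)
    u,v=np.meshgrid(np.arange(w),np.arange(h)); d=p['range_z']
    c=np.stack([(u-p['cx'])/f*d,-(v-p['cy'])/f*d,-d,np.ones_like(d)],-1)
    return (c@np.linalg.inv(p['world_to_cam']).T)[...,:3]
E
python3 - <<'E'
from h import *
for n in('top','side'):
    p=shot(n,n+'0'); print({k:v for k,v in p.items() if k not in('color','range_z')})
    np.save(n+'0.npy',cloud(p)); np.save(n+'c0.npy',p['color'])
    for t in('lid_a0','die_a','post','axis','pocket0'):
        print(n,t,[(np.round(r['pixel']).tolist(),round(r['conf'],2)) for r in bot.pinpoint(p,t)])
print(bot.get_obs())
E
```

```text
{'fov_y': 49.2092036495252, 'cx': 257.1749123130944, 'cy': 187.67045785269653, 'world_to_cam': array([[ 0.01614374, -0.99980697,  0.01119863, -0.19396393],
       [ 0.99307898,  0.01733621,  0.11616191, -0.50921229],
       [-0.11633363,  0.00924584,  0.99316716, -1.13677638],
       [ 0.        ,  0.        ,  0.        ,  1.        ]]), 'shot': 1}
top lid_a0 [([316.0, 249.0], 0.83), ([241.0, 194.0], 0.78), ([323.0, 305.0], 0.72), ([213.0, 188.0], 0.61), ([106.0, 254.0], 0.59), ([405.0, 240.0], 0.59)]
top die_a [([228.0, 194.0], 0.95), ([296.0, 183.0], 0.77)]
top post [([153.0, 181.0], 0.71)]
top axis [([125.0, 159.0], 0.88)]
top pocket0 [([132.0, 133.0], 0.93), ([106.0, 160.0], 0.9), ([124.0, 175.0], 0.84), ([150.0, 155.0], 0.8), ([221.0, 88.0], 0.16)]
{'fov_y': 50.29806609297867, 'cx': 260.73433453751824, 'cy': 195.96459781729519, 'world_to_cam': array([[-0.99973496, -0.0228354 , -0.00292469,  0.49474084],
       [ 0.01392201, -0.70084734,  0.71317543, -0.19649878],
       [-0.01833541,  0.71294569,  0.7009795 , -1.03067519],
       [ 0.        ,  0.        ,  0.        ,  1.     
[... 364 characters left out ...]
9), ([221.0, 350.0], 0.67)]
{'time': 0.6, 'q': array([-6.34258734e+01,  4.97838970e+00,  1.00795535e+01,  9.50998331e+01,
        2.26846006e-04,  9.00009940e+01]), 'qd': array([ 0.02084009,  0.02599761, -0.03429966,  0.07068019, -0.03354349,
       -0.01577577]), 'joint_efforts': array([ 2.09607169e-04, -5.19818902e+01,  4.64696360e+01,  1.04652983e-03,
        5.89920091e-05,  7.25125432e-06]), 'ee_pos': array([ 0.24604712, -0.49189692,  0.23130105]), 'tcp_rot': array([ 1.79998669e+02, -2.26869091e-04,  2.65731325e+01]), 'wrist_force': array([-0.34316132, -0.75724359,  0.21215078]), 'torque': array([ 0.01836879,  0.0230586 , -0.03238467]), 'grasp_force': 0.0, 'opening': 0.0853010884091665}
```

View both.

View pics/top0.png

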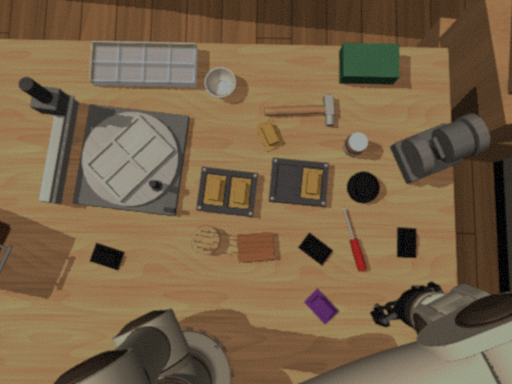

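View pics/side0.png

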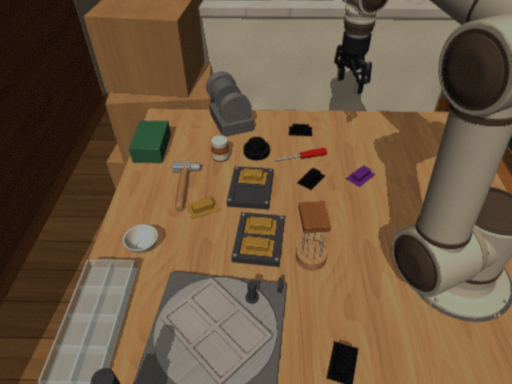

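The top view shows four brass lids: two in die a at (213,190) and (241,193), one in die b at (312,183), and one loose at (269,135). Look-alikes to avoid are black at (106,256), (316,248) and (405,242), and purple at (321,305). The turntable centre is near (128,158), with its post at (156,185).

```bash
cat >> h.py <<'E'
def lids(P,col,zmin=.015,zmax=.08,box=None):
    "gold blobs -> crown top centre & long-axis angle"
    hsv=cv2.cvtColor(col,cv2.COLOR_RGB2HSV)
    m=(hsv[...,0]>=14)&(hsv[...,0]<=30)&(hsv[...,1]>130)&(hsv[...,2]>60)&(P[...,2]>zmin)&(P[...,2]<zmax)
    n,l,s,c=cv2.connectedComponentsWithStats(m.astype(np.uint8))
    out=[]
    for i in range(1,n):
        if s[i,4]<60: continue
        q=P[l==i]; zt=np.percentile(q[:,2],90)
        t=q[q[:,2]>zt-.007]
        if len(t)<20: continue
        r=cv2.minAreaRect((t[:,:2]*1000).astype(np.float32)); (w,h),a=r[1],r[2]
        if w<h: a+=90
        out.append((np.round(c[i]).astype(int).tolist(),s[i,4],'top z %.4f'%zt,'med',np.round(t[:,:2].mean(0),4),'rect',np.round(np.array(r[0])/1000,4),np.round(sorted(r[1]),1),'ang %.1f'%((a+90)%180-90)))
    return out
E
python3 - <<'E'
from h import *
for n in('top','side'):
    P=np.load(n+'0.npy');C=np.load(n+'c0.npy')
    print(n)
    for r in lids(P,C):print(*r)
P=np.load('top0.npy')
for px in [(400,300),(270,330),(200,200),(228,170),(128,157),(110,160),(128,120),(155,184),(40,95),(60,150),(80,120),(206,240),(255,247),(40,90),(222,82)]: print(px,P[px[1],px[0]].round(4))
# disc
S=(P[...,2]>.026)&(P[...,2]<.05);S[:, :75]=0;S[:,190:]=0;S[220:]=0;S[:105]=0
q=P[S]; print(len(q)); (c,r)=cv2.minEnclosingCircle((q[:,:2]*1000).astype(np.float32));print('disc',c,r)
pl=(P[...,2]>.0385)&(P[...,2]<.047)&S
print('plate',cv2.minAreaRect((P[pl][:,:2]*1000).astype(np.float32)))
po=(P[...,2]>.075)&(P[...,2]<.1);po[:,:75]=0;po[:,190:]=0;po[:105]=0;po[220:]=0
print('post',P[po].mean(0),po.sum(), np.ptp(P[po],0))
P2=np.load('side0.npy')
po=(P2[...,2]>.078)&(P2[...,2]<.1);po[:270]=0;po[310:]=0;po[:,:235]=0;po[:,270:]=0
print('post side',P2[po].mean(0),po.sum(), np.ptp(P2[po],0))
pl=(P2[...,2]>.0385)&(P2[...,2]<.047);pl[:270]=0;pl[:,:130]=0;pl[:,290:]=0
print('plate side',cv2.minAreaRect((P2[pl][:,:2]*1000).astype(np.float32)))
E
```

```text
top
[270, 133] 224 top z 0.0272 med [ 0.6706 -0.2192] rect [ 0.6705 -0.2191] [29.9 59.6] ang 25.3
[311, 183] 558 top z 0.0412 med [ 0.5293 -0.3383] rect [ 0.529  -0.3384] [30.  59.9] ang -4.9
[214, 189] 567 top z 0.0411 med [ 0.5069 -0.0666] rect [ 0.5074 -0.0665] [30.  60.1] ang -6.0
[240, 192] 565 top z 0.0413 med [ 0.4994 -0.1375] rect [ 0.4997 -0.1374] [29.9 60.2] ang -5.0
side
[141, 66] 1231 top z 0.0739 med [ 1.0173 -0.9892] rect [ 1.0256 -0.9888] [ 21.7 375.7] ang -6.4
[181, 189] 316 top z 0.0267 med [ 0.7399 -0.2752] rect [ 0.7413 -0.2835] [ 23.6 168.6] ang -86.7
[252, 176] 374 top z 0.0408 med [ 0.5287 -0.3323] rect [ 0.5292 -0.335 ] [33.4 59.7] ang -6.6
[202, 203] 197 top z 0.0264 med [ 0.6704 -0.2146] rect [ 0.6708 -0.2166] [32.1 60.4] ang 25.2
[260, 226] 514 top z 0.0413 med [ 0.4995 -0.1323] rect [ 0.4995 -0.1336] [32.1 59.4] ang -9.2
[257, 246] 575 top z 0.0410 med [ 0.5067 -0.0616] rect [ 0.5068 -0.0627] [31.  59.9] ang -7.6
[311, 254] 482 top z 0.0320 med [ 0.3684 -0.036 ] rect [ 0.3673 -0.0408] [75.7 77.8] ang -48.1
(400, 300) [ 0.2608 -0.4591  0.3713]
(270, 330) [ 0
[... 227 characters left out ...]
0833]
(40, 95) [0.7129 0.3517 0.1907]
(60, 150) [0.6024 0.3529 0.0634]
(80, 120) [ 0.7052  0.3322 -0.0023]
(206, 240) [ 0.3656 -0.0474  0.0301]
(255, 247) [ 0.3485 -0.1821  0.0244]
(40, 90) [0.7222 0.3477 0.2003]
(222, 82) [ 0.8253 -0.0775  0.005 ]
6941
disc (573.620849609375, 154.26675415039062) 172.11985778808594
plate ((548.5012817382812, 129.17835998535156), (269.00897216796875, 204.22555541992188), 45.62312698364258)
post [0.51368798 0.09277277 0.08479409] 46 [0.016537   0.01710597 0.01514249]
post side [0.5137155  0.09823494 0.08503811] 72 [0.01805298 0.0206963  0.01071773]
plate side ((631.0745849609375, 167.13107299804688), (255.33177185058594, 369.34552001953125), 88.15833282470703)
```

```bash
python3 - <<'E'
from h import *
P=np.load('top0.npy')
d=np.hypot(P[...,0]-.591,P[...,1]-.175)
m=(P[...,2]>.0385)&(P[...,2]<.046)&(d<.13)&(np.hypot(P[...,0]-.5137,P[...,1]-.095)>.02)
m=cv2.morphologyEx(m.astype(np.uint8),cv2.MORPH_OPEN,np.ones((2,2)))
n,l,s,c=cv2.connectedComponentsWithStats(m);i=1+s[1:,4].argmax()
print('plate',cv2.minAreaRect((P[l==i][:,:2]*1000).astype(np.float32)),s[i,4])
m=((P[...,2]>.025)&(P[...,2]<.08)&(d<.145)).astype(np.uint8)
k=cv2.findContours(m,cv2.RETR_EXTERNAL,cv2.CHAIN_APPROX_NONE)[0];k=max(k,key=len)[:,0]
q=P[k[:,1],k[:,0]][:,:2]
for _ in range(4):
    A=np.c_[2*q,np.ones(len(q))];x=np.linalg.lstsq(A,(q**2).sum(1),rcond=None)[0]
    R=np.sqrt(x[2]+x[0]**2+x[1]**2);e=abs(np.hypot(*(q-x[:2]).T)-R);q=q[e<np.median(e)*3]
print('disc',x[:2],R,len(q))
E
```

```text
plate ((472.2193603515625, 59.742584228515625), (462.55029296875, 205.62867736816406), 43.82875061035156) 750
disc [0.59062602 0.17188493] 0.1330154019020958 257
```

>>> {"fn": "play_rows", "kwargs": {
  "targets": [
    {"linear":[4.1,9,0],"delta_rot":[0,0,0.1],"grip":0},
    {"linear":[5.9,13,0],"delta_rot":[0,0,0.1],"grip":0},
    {"linear":[7.7,17,0],"delta_rot":[0,0,0.2],"grip":0},
    {"linear":[9.5,21,0],"delta_rot":[0,0,0.2],"grip":0},
    {"linear":[11.3,25,0],"delta_rot":[0,0,0.3],"grip":0},
    {"linear":[13.1,29,0],"delta_rot":[0,0,0.32],"grip":0},
    {"linear":[14.9,33,0],"delta_rot":[0,0,0.32],"grip":0},
    {"linear":[16.7,37,0],"delta_rot":[0,0,0.32],"grip":0},
    {"linear":[18,40,0],"delta_rot":[0,0,0.32],"grip":0},
    {"linear":[18,40,0],"delta_rot":[0,0,0.32],"grip":0}
  ]
}}

```text
time: 1.6
ee_pos: [0.4272, -0.0883, 0.2312]
tcp_rot: [-180.0, -0.0, 45.2]
wrist_force: [-1.3, -0.3, -0.2]
opening: 0.0851
grasp_force: 0.0
```

>>> {"fn": "play_rows", "kwargs": {
  "targets": [
    {"linear":[2,4.5,0],"grip":0},
    {"linear":[4,8.5,0],"grip":0},
    {"linear":[6,12.5,-1],"grip":0},
    {"linear":[8,16.5,-3],"grip":0},
    {"linear":[8.7,18.3,-6],"grip":0},
    {"linear":[8.7,18.3,-9],"grip":0},
    {"linear":[8.7,18.3,-12],"grip":0},
    {"linear":[8.7,18.3,-15],"grip":0},
    {"linear":[8.7,18.3,-17.5],"grip":0},
    {"linear":[8.7,18.3,-17.5],"grip":0}
  ]
}}

```text
validation failed for argument at $.ta...
```

>>> {"fn": "play_rows", "kwargs": {
  "force": 25,
  "targets": [
    {"linear":[0,0,0],"grip":255},
    {"linear":[0,0,0],"grip":255},
    {"linear":[0,0,0],"grip":255},
    {"linear":[0,0,0],"grip":255},
    {"linear":[0,0,0],"grip":255},
    {"linear":[0,0,0],"grip":255},
    {"linear":[0,0,0],"grip":255}
  ]
}}

```text
validation failed for argument at $.ta...
```

>>> {"fn": "play_rows", "kwargs": {
  "targets": [
    {"linear":[2,4.5,0],"delta_rot":[0,0,0],"grip":0},
    {"linear":[4,8.5,0],"delta_rot":[0,0,0],"grip":0},
    {"linear":[6,12.5,-1],"delta_rot":[0,0,0],"grip":0},
    {"linear":[8,16.5,-3],"delta_rot":[0,0,0],"grip":0},
    {"linear":[8.7,18.3,-6],"delta_rot":[0,0,0],"grip":0},
    {"linear":[8.7,18.3,-9],"delta_rot":[0,0,0],"grip":0},
    {"linear":[8.7,18.3,-12],"delta_rot":[0,0,0],"grip":0},
    {"linear":[8.7,18.3,-15],"delta_rot":[0,0,0],"grip":0},
    {"linear":[8.7,18.3,-17.5],"delta_rot":[0,0,0],"grip":0},
    {"linear":[8.7,18.3,-17.5],"delta_rot":[0,0,0],"grip":0}
  ]
}}

```text
time: 2.6
ee_pos: [0.511, 0.09, 0.0529]
tcp_rot: [-179.8, 0.3, 44.9]
wrist_force: [-0.7, -0.1, 0.5]
opening: 0.0853
grasp_force: 0.0
```

>>> {"fn": "play_rows", "kwargs": {
  "force": 25,
  "targets": [
    {"linear":[0,0,0],"delta_rot":[0,0,0],"grip":255},
    {"linear":[0,0,0],"delta_rot":[0,0,0],"grip":255},
    {"linear":[0,0,0],"delta_rot":[0,0,0],"grip":255},
    {"linear":[0,0,0],"delta_rot":[0,0,0],"grip":255},
    {"linear":[0,0,0],"delta_rot":[0,0,0],"grip":255},
    {"linear":[0,0,0],"delta_rot":[0,0,0],"grip":255},
    {"linear":[0,0,0],"delta_rot":[0,0,0],"grip":255}
  ]
}}

```text
time: 3.3
ee_pos: [0.5133, 0.0913, 0.0573]
tcp_rot: [180.0, -0.1, 44.9]
wrist_force: [-1.2, -0.2, 5.7]
opening: 0.0193
grasp_force: 24.5
```

>>> {"fn": "play_rows", "kwargs": {
  "targets": [
    {"linear":[-0.6,0.6,0],"delta_rot":[0,0,-0.08],"grip":255},
    {"linear":[-1.1,1.3,0],"delta_rot":[0,0,-0.157],"grip":255},
    {"linear":[-1.6,2.0,0],"delta_rot":[0,0,-0.235],"grip":255},
    {"linear":[-2.0,2.8,0],"delta_rot":[0,0,-0.314],"grip":255},
    {"linear":[-2.4,3.6,0],"delta_rot":[0,0,-0.39],"grip":255},
    {"linear":[-2.7,4.4,0],"delta_rot":[0,0,-0.47],"grip":255},
    {"linear":[-2.9,5.2,0],"delta_rot":[0,0,-0.55],"grip":255},
    {"linear":[-3.1,6.1,0],"delta_rot":[0,0,-0.63],"grip":255},
    {"linear":[-3.2,7.0,0],"delta_rot":[0,0,-0.7],"grip":255},
    {"linear":[-3.2,7.8,0],"delta_rot":[0,0,-0.785],"grip":255}
  ]
}}

```text
time: 4.3
ee_pos: [0.4942, 0.0802, 0.0572]
tcp_rot: [-176.4, 0.0, 7.2]
wrist_force: [-0.6, 0.4, -0.9]
opening: 0.0046
grasp_force: 0.0
```

>>> {"fn": "play_rows", "kwargs": {
  "targets": [
    {"linear":[0,0.3,0],"delta_rot":[0,0,0],"grip":255},
    {"linear":[0,0.6,0],"delta_rot":[0,0,0],"grip":255},
    {"linear":[0,0.6,0],"delta_rot":[0,0,0],"grip":255}
  ]
}}

```text
time: 4.6
ee_pos: [0.4932, 0.0828, 0.0563]
tcp_rot: [-176.4, 0.2, 7.5]
wrist_force: [0.5, -0.3, 0.0]
opening: 0.0001
grasp_force: 0.0
```

```bash
python3 - <<'E'
from h import *
print(bot.get_obs()); p=shot('top','t1'); shot('side','s1')
for i in range(1): pass
E
python3 -c "
import cv2,numpy as np
a=cv2.imread('pics/t1.png');b=cv2.imread('pics/s1.png')
cv2.imwrite('pics/m1.png',np.hstack([cv2.resize(a[60:260,40:240],(400,400)),cv2.resize(b[180:380,130:330],(400,400))]))"
```

```text
{'time': 4.6, 'q': array([  7.49189068,  -1.36849825, -15.86601435,  75.70599952,
         3.58617381, 179.94226828]), 'qd': array([ 0.16860522,  0.01511466, -0.05425548, -0.04709873, -0.09285421,
        0.04672569]), 'joint_efforts': array([-4.76248953e-01, -4.47867537e+01,  4.62908149e+01,  3.70300049e-02,
        2.09990731e-01, -1.52031544e-04]), 'ee_pos': array([0.49317123, 0.08283637, 0.0563161 ]), 'tcp_rot': array([-176.41362334,    0.19990442,    7.5495097 ]), 'wrist_force': array([ 0.49561458, -0.26410677,  0.02099116]), 'torque': array([-0.02783592,  0.01880692, -0.01152526]), 'grasp_force': 0.0, 'opening': 6.189601425805396e-05}
```

View pics/m1.png

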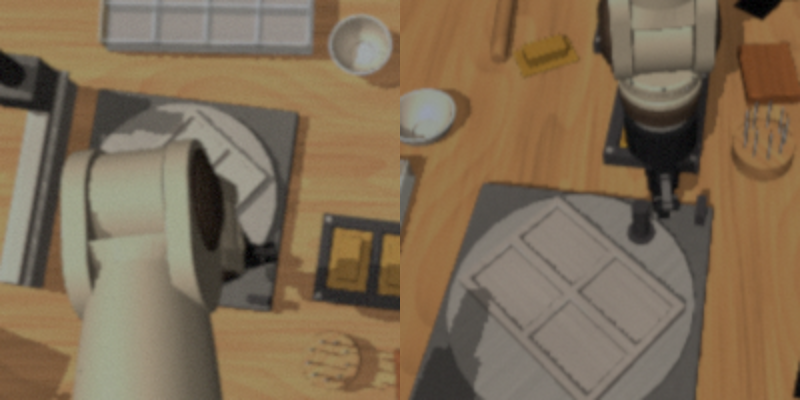

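The fingers slipped off the post because joint 6 hit its limit at 180°. The table is still at about 45°. I'll lift and re-grip with the wrist half a turn round.

>>> {"fn": "play_rows", "kwargs": {
  "targets": [
    {"linear":[0,0,4],"delta_rot":[0,0,0],"grip":0},
    {"linear":[0,0,8],"delta_rot":[0,0,0.1],"grip":0},
    {"linear":[0,0,10],"delta_rot":[0,0,0.25],"grip":0},
    {"linear":[0,0,10],"delta_rot":[0,0,0.4],"grip":0},
    {"linear":[0,0,10],"delta_rot":[0,0,0.55],"grip":0},
    {"linear":[0,0,10],"delta_rot":[0,0,0.7],"grip":0},
    {"linear":[0,0,10],"delta_rot":[0,0,0.85],"grip":0},
    {"linear":[0,0,10],"delta_rot":[0,0,1],"grip":0},
    {"linear":[0,0,10],"delta_rot":[0,0,1],"grip":0}
  ]
}}

```text
time: 5.6
ee_pos: [0.4932, 0.0828, 0.1562]
tcp_rot: [-176.4, 0.2, 65.0]
wrist_force: [-0.7, -0.6, -0.1]
opening: 0.0854
grasp_force: 0.0
```

```bash
cat >> h.py <<'E'
from scipy.spatial.transform import Rotation as Ro
def to(x,y,z,yaw):
    o=bot.get_obs(); R=Ro.from_euler('xyz',o['tcp_rot'],degrees=True); T=Ro.from_euler('xyz',[180,0,yaw],degrees=True)
    print('lin cm',((np.array([x,y,z])-o['ee_pos'])*100).round(2),'rot',(T*R.inv()).as_rotvec().round(3),'from',o['ee_pos'].round(4),o['tcp_rot'].round(1),'q6',o['q'][5].round(1))
E
python3 -c "
from h import *
to(.514,.096,.15,150)"
```

```text
lin cm [ 2.08  1.32 -0.62] rot [ 0.025 -0.065  1.484] from [0.4932 0.0828 0.1562] [-176.4    0.2   65. ] q6 123.5
```

>>> {"fn": "play_rows", "kwargs": {
  "targets": [
    {"linear":[2.1,1.3,0],"delta_rot":[0.025,-0.065,1.484],"grip":0},
    {"linear":[2.1,1.3,0],"delta_rot":[0.025,-0.065,1.484],"grip":0},
    {"linear":[2.1,1.3,0],"delta_rot":[0.025,-0.065,1.484],"grip":0},
    {"linear":[2.1,1.3,0],"delta_rot":[0.025,-0.065,1.484],"grip":0},
    {"linear":[2.1,1.3,0],"delta_rot":[0.025,-0.065,1.484],"grip":0},
    {"linear":[2.1,1.3,0],"delta_rot":[0.025,-0.065,1.484],"grip":0},
    {"linear":[2.1,1.3,0],"delta_rot":[0.025,-0.065,1.484],"grip":0},
    {"linear":[2.1,1.3,0],"delta_rot":[0.025,-0.065,1.484],"grip":0},
    {"linear":[2.1,1.3,0],"delta_rot":[0.025,-0.065,1.484],"grip":0},
    {"linear":[2.1,1.3,0],"delta_rot":[0.025,-0.065,1.484],"grip":0}
  ]
}}

```text
time: 6.6
ee_pos: [0.5141, 0.0956, 0.1563]
tcp_rot: [179.9, -0.0, 149.9]
wrist_force: [-0.5, -0.8, 0.1]
opening: 0.0852
grasp_force: 0.0
```

>>> {"fn": "play_rows", "kwargs": {
  "targets": [
    {"linear":[0,0,0],"delta_rot":[0,0,1.309],"grip":0},
    {"linear":[0,0,0],"delta_rot":[0,0,1.309],"grip":0},
    {"linear":[0,0,0],"delta_rot":[0,0,1.309],"grip":0},
    {"linear":[0,0,0],"delta_rot":[0,0,1.309],"grip":0},
    {"linear":[0,0,0],"delta_rot":[0,0,1.309],"grip":0},
    {"linear":[0,0,0],"delta_rot":[0,0,1.309],"grip":0},
    {"linear":[0,0,0],"delta_rot":[0,0,1.309],"grip":0},
    {"linear":[0,0,0],"delta_rot":[0,0,1.309],"grip":0},
    {"linear":[0,0,0],"delta_rot":[0,0,1.309],"grip":0},
    {"linear":[0,0,0],"delta_rot":[0,0,1.309],"grip":0}
  ]
}}

```text
time: 7.6
ee_pos: [0.5141, 0.0955, 0.1563]
tcp_rot: [180.0, -0.0, -135.3]
wrist_force: [-0.3, -0.2, 0.2]
opening: 0.0854
grasp_force: 0.0
```

```bash
python3 -c "
from h import *
to(.514,.096,.056,225)
p=shot('side');P=cloud(p)
po=(P[...,2]>.078)&(P[...,2]<.09)&(np.hypot(P[...,0]-.514,P[...,1]-.096)<.025);print(P[po].mean(0),po.sum())"
```

```text
lin cm [-1.000e-02  5.000e-02 -1.003e+01] rot [-0.    -0.001  0.005] from [0.5141 0.0955 0.1563] [ 180.    -0.  -135.3] q6 -34.2
[0.51747126 0.09434062 0.08514508] 63
```

Now lower, grip, and turn along the arc to just past the stop.

>>> {"fn": "play_rows", "kwargs": {
  "force": 30,
  "targets": [
    {"linear":[0,0,-4],"delta_rot":[0,0,0],"grip":0},
    {"linear":[0,0,-8],"delta_rot":[0,0,0],"grip":0},
    {"linear":[0,0,-10],"delta_rot":[0,0,0],"grip":0},
    {"linear":[0,0,-10],"delta_rot":[0,0,0],"grip":0},
    {"linear":[0,0,-10],"delta_rot":[0,0,0],"grip":255},
    {"linear":[0,0,-10],"delta_rot":[0,0,0],"grip":255},
    {"linear":[0,0,-10],"delta_rot":[0,0,0],"grip":255},
    {"linear":[0,0,-10],"delta_rot":[0,0,0],"grip":255},
    {"linear":[0,0,-10],"delta_rot":[0,0,0],"grip":255},
    {"linear":[0,0,-10],"delta_rot":[0,0,0],"grip":255}
  ]
}}

```text
time: 8.65
ee_pos: [0.5151, 0.095, 0.0576]
tcp_rot: [-179.9, 0.0, -135.2]
wrist_force: [0.3, -3.1, 5.7]
opening: 0.0189
grasp_force: 29.2
```

>>> {"fn": "play_rows", "kwargs": {
  "targets": [
    {"linear":[-0.6,0.6,0],"delta_rot":[0,0,-0.08],"grip":255},
    {"linear":[-1.1,1.3,0],"delta_rot":[0,0,-0.157],"grip":255},
    {"linear":[-1.6,2.0,0],"delta_rot":[0,0,-0.235],"grip":255},
    {"linear":[-2.0,2.8,0],"delta_rot":[0,0,-0.314],"grip":255},
    {"linear":[-2.4,3.6,0],"delta_rot":[0,0,-0.39],"grip":255},
    {"linear":[-2.7,4.4,0],"delta_rot":[0,0,-0.47],"grip":255},
    {"linear":[-2.9,5.2,0],"delta_rot":[0,0,-0.55],"grip":255},
    {"linear":[-3.1,6.1,0],"delta_rot":[0,0,-0.63],"grip":255},
    {"linear":[-3.2,7.0,0],"delta_rot":[0,0,-0.7],"grip":255},
    {"linear":[-3.2,7.8,0],"delta_rot":[0,0,-0.78],"grip":255}
  ]
}}

```text
time: 9.65
ee_pos: [0.4812, 0.1726, 0.0575]
tcp_rot: [-179.9, -0.1, 179.9]
wrist_force: [-9.9, -6.3, 12.7]
opening: 0.0186
grasp_force: 30.8
```

>>> {"fn": "play_rows", "kwargs": {
  "targets": [
    {"linear":[0,0.3,0],"delta_rot":[0,0,0],"grip":255},
    {"linear":[0,0.5,0],"delta_rot":[0,0,0],"grip":255},
    {"linear":[0,0.5,0],"delta_rot":[0,0,0],"grip":255},
    {"linear":[0,0.5,0],"delta_rot":[0,0,0],"grip":255}
  ]
}}

```text
time: 10.05
ee_pos: [0.4818, 0.1782, 0.0575]
tcp_rot: [180.0, -0.1, -179.9]
wrist_force: [-6.0, -3.0, 9.8]
opening: 0.0191
grasp_force: 30.5
```

>>> {"fn": "play_rows", "kwargs": {
  "targets": [
    {"linear":[0,0.3,0],"delta_rot":[0,0,-0.03],"grip":255},
    {"linear":[0,0.6,0],"delta_rot":[0,0,-0.05],"grip":255},
    {"linear":[0,0.6,0],"delta_rot":[0,0,-0.05],"grip":255},
    {"linear":[0,0.6,0],"delta_rot":[0,0,-0.05],"grip":255}
  ]
}}

```text
time: 10.45
ee_pos: [0.4822, 0.1841, 0.0575]
tcp_rot: [180.0, -0.0, 177.2]
wrist_force: [-4.7, -2.0, 8.5]
opening: 0.0191
grasp_force: 30.4
```

>>> {"fn": "play_rows", "kwargs": {
  "targets": [
    {"linear":[0,0.3,0],"delta_rot":[0,0,-0.03],"grip":255},
    {"linear":[0.05,0.6,0],"delta_rot":[0,0,-0.05],"grip":255},
    {"linear":[0.1,0.9,0],"delta_rot":[0,0,-0.07],"grip":255},
    {"linear":[0.1,0.9,0],"delta_rot":[0,0,-0.07],"grip":255}
  ]
}}

```text
time: 10.85
ee_pos: [0.4827, 0.1857, 0.0573]
tcp_rot: [-179.1, 0.1, 172.9]
wrist_force: [-6.2, -47.2, 18.6]
opening: 0.0189
grasp_force: 34.9
```

```bash
cat >> h.py <<'E'
def plate(P,ax=(.5906,.173)):
    d=np.hypot(P[...,0]-ax[0],P[...,1]-ax[1])
    m=(P[...,2]>.0395)&(P[...,2]<.0445)&(d<.128)
    q=P[m][:,:2]; nb=(np.linalg.norm(q[:,None]-q[None],axis=2)<.004).sum(1) ; q=q[nb>=4]
    r=cv2.minAreaRect((q*1000).astype(np.float32)); return len(q),r
E
python3 - <<'E'
from h import *
p=shot('side');P=cloud(p);print(plate(P))
po=(P[...,2]>.078)&(P[...,2]<.09)&(np.hypot(P[...,0]-.482,P[...,1]-.19)<.03);print(P[po].mean(0),po.sum())
E
```

```text
(1685, ((590.8971557617188, 174.59085083007812), (205.2924346923828, 146.78553771972656), 83.98486328125))
[0.4751591  0.20480238 0.08823253] 1
```

>>> {"fn": "play_rows", "kwargs": {
  "targets": [
    {"linear":[0,-0.4,0],"delta_rot":[0,0,0],"grip":255},
    {"linear":[0,-0.5,0],"delta_rot":[0,0,0],"grip":0},
    {"linear":[0,-0.5,0],"delta_rot":[0,0,0],"grip":0},
    {"linear":[0,-0.5,0],"delta_rot":[0,0,0],"grip":0},
    {"linear":[0,-0.5,0],"delta_rot":[0,0,0],"grip":0},
    {"linear":[0,-0.5,4],"delta_rot":[0,0,0],"grip":0},
    {"linear":[0,-4,8],"delta_rot":[0,0,0],"grip":0},
    {"linear":[0,-8,12],"delta_rot":[0,0,0],"grip":0},
    {"linear":[0,-12,12],"delta_rot":[0,0,0],"grip":0},
    {"linear":[0,-12,12],"delta_rot":[0,0,0],"grip":0}
  ]
}}

```text
time: 11.9
ee_pos: [0.484, 0.0698, 0.1785]
tcp_rot: [180.0, 0.2, 173.0]
wrist_force: [-0.1, 0.5, -0.8]
opening: 0.0855
grasp_force: 0.0
```

```bash
python3 - <<'E'
from h import *
for n in('side','top'):
    p=shot(n,n+'2');P=cloud(p);print(n,plate(P))
    for r in lids(P,p['color']):print(*r)
    po=(P[...,2]>.078)&(P[...,2]<.09)&(np.hypot(P[...,0]-.482,P[...,1]-.186)<.03);print('post',P[po].mean(0),po.sum())
to(.507,-.065,.1,174)
E
```

```text
side (1800, ((572.0902709960938, 176.3163604736328), (205.87245178222656, 184.70294189453125), 84.10478973388672))
[141, 66] 1246 top z 0.0741 med [ 1.022  -0.9894] rect [ 1.0237 -0.9901] [ 23.5 375.6] ang -4.9
[181, 189] 320 top z 0.0265 med [ 0.7401 -0.2756] rect [ 0.7409 -0.2835] [ 23.9 170.9] ang -86.8
[202, 203] 196 top z 0.0259 med [ 0.6705 -0.2146] rect [ 0.6705 -0.2159] [33.5 59.8] ang 26.1
[250, 225] 148 top z 0.0402 med [ 0.5232 -0.1333] rect [ 0.5229 -0.1356] [12.9 28.1] ang 82.5
[247, 245] 227 top z 0.0409 med [ 0.5259 -0.0631] rect [ 0.5266 -0.0654] [20.7 31.1] ang -88.1
[311, 255] 476 top z 0.0320 med [ 0.3688 -0.0353] rect [ 0.3659 -0.0405] [76.8 78. ] ang 23.4
[271, 248] 65 top z 0.0223 med [ 0.4701 -0.0563] rect [ 0.4703 -0.0565] [10.9 56.3] ang 85.8
post [0.48150885 0.18775694 0.08539592] 81
top (261, ((596.1730346679688, 134.43406677246094), (130.46575927734375, 127.10836029052734), 85.01628875732422))
[270, 133] 225 top z 0.0268 med [ 0.6701 -0.2193] rect [ 0.6707 -0.2191] [29.9 60.3] ang 24.7
[311, 183] 561 top z 0.0418 med [ 0.5292 -0.3384] rect [ 0.5293 -0.3385] [29.7 59.9] ang -5.5
[214, 190] 568 top z 0.0414 med [ 0.5071 -0.0666] rect [ 0.507  -0.0666] [29.9 59.8] ang -5.5
[240, 192] 567 top z 0.0417 med [ 0.4994 -0.1375] rect [ 0.5    -0.1375] [29.5 60.5] ang -4.9
post [nan nan nan] 0
lin cm [  2.36 -13.77  -7.65] rot [-0.001 -0.     0.015] from [0.4834 0.0727 0.1765] [179.9  -0.  173.1] q6 15.4<stdin>:5: RuntimeWarning: Mean of empty slice.
  ret = um.true_divide(
```

>>> {"fn": "play_rows", "kwargs": {
  "force": 60,
  "targets": [
    {"linear":[0.8,-4.6,0],"delta_rot":[0,0,0.02],"grip":105},
    {"linear":[1.6,-9.2,-2],"delta_rot":[0,0,0.02],"grip":105},
    {"linear":[2.4,-13.8,-5],"delta_rot":[0,0,0.02],"grip":105},
    {"linear":[2.4,-13.8,-8.5],"delta_rot":[0,0,0.02],"grip":105},
    {"linear":[2.4,-13.8,-10],"delta_rot":[0,0,0.02],"grip":105},
    {"linear":[2.4,-13.8,-10],"delta_rot":[0,0,0.02],"grip":105}
  ]
}}

```text
time: 12.6
ee_pos: [0.5057, -0.0633, 0.0738]
tcp_rot: [179.9, -0.3, 174.5]
wrist_force: [-1.4, -0.4, 0.5]
opening: 0.05
grasp_force: 0.0
```

```bash
python3 - <<'E'
from h import *
to(.507,-.0646,.023,174.3); print(bot.get_obs()['opening'])
p=shot('side','s3')
cv2.imwrite('pics/s3c.png',cv2.resize(cv2.imread('pics/s3.png')[130:280,180:340],None,fx=4,fy=4))
E
```

```text
lin cm [ 0.13 -0.13 -5.08] rot [-0.002 -0.006 -0.003] from [ 0.5057 -0.0633  0.0738] [179.9  -0.3 174.5] q6 -1.6
0.05004137027961751
```

View pics/s3c.png

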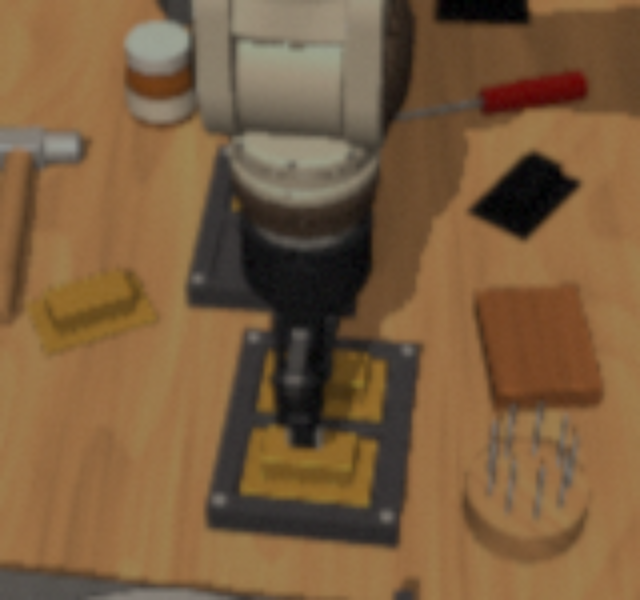

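The crop shows the near finger just above the crown of the first die-a lid (crop pixel 305,435), with the second lid clear behind it. I'll pick this one.

>>> {"fn": "play_rows", "kwargs": {
  "targets": [
    {"linear":[0,-0.1,-2.5],"delta_rot":[0,0,0],"grip":105},
    {"linear":[0,-0.1,-4.5],"delta_rot":[0,0,0],"grip":105},
    {"linear":[0,-0.1,-5.1],"delta_rot":[0,0,0],"grip":105},
    {"linear":[0,-0.1,-5.1],"delta_rot":[0,0,0],"grip":105},
    {"linear":[0,-0.1,-5.1],"delta_rot":[0,0,0],"grip":255},
    {"linear":[0,-0.1,-5.1],"delta_rot":[0,0,0],"grip":255},
    {"linear":[0,-0.1,-5.1],"delta_rot":[0,0,0],"grip":255},
    {"linear":[0,-0.1,-5.1],"delta_rot":[0,0,0],"grip":255}
  ]
}}

```text
time: 13.45
ee_pos: [0.5084, -0.0656, 0.0274]
tcp_rot: [179.9, 0.1, 174.4]
wrist_force: [-0.4, 2.4, 7.5]
opening: 0.0283
grasp_force: 60.2
```

>>> {"fn": "play_rows", "kwargs": {
  "targets": [
    {"linear":[0,0,1],"delta_rot":[0,0,0],"grip":255},
    {"linear":[0,0,3],"delta_rot":[0,0,0],"grip":255},
    {"linear":[0,0,5],"delta_rot":[0,0,0],"grip":255},
    {"linear":[0,0,7],"delta_rot":[0,0,0],"grip":255},
    {"linear":[0,0,9],"delta_rot":[0,0,0],"grip":255},
    {"linear":[0,0,10],"delta_rot":[0,0,0],"grip":255},
    {"linear":[0,0,10],"delta_rot":[0,0,0],"grip":255},
    {"linear":[0,0,10],"delta_rot":[0,0,0],"grip":255}
  ]
}}

```text
time: 14.25
ee_pos: [0.5071, -0.0658, 0.1249]
tcp_rot: [180.0, -0.1, 174.4]
wrist_force: [-0.5, -0.9, -2.3]
opening: 0.0283
grasp_force: 59.5
```

```bash
python3 - <<'E'
from h import *
to(.5612,.2264,.12,84)
E
```

```text
lin cm [ 5.41 29.22 -0.49] rot [-1.000e-03 -0.000e+00 -1.578e+00] from [ 0.5071 -0.0658  0.1249] [ 1.800e+02 -1.000e-01  1.744e+02] q6 -1.8
```

>>> {"fn": "play_rows", "kwargs": {
  "targets": [
    {"linear":[0.5,2.5,0],"delta_rot":[0,0,-0.14],"grip":255},
    {"linear":[1,5.5,0],"delta_rot":[0,0,-0.28],"grip":255},
    {"linear":[1.5,8.5,0],"delta_rot":[0,0,-0.42],"grip":255},
    {"linear":[2,11.5,0],"delta_rot":[0,0,-0.56],"grip":255},
    {"linear":[2.5,14.5,0],"delta_rot":[0,0,-0.7],"grip":255},
    {"linear":[3,17.5,0],"delta_rot":[0,0,-0.84],"grip":255},
    {"linear":[3.5,20.5,0],"delta_rot":[0,0,-0.98],"grip":255},
    {"linear":[4,23.5,0],"delta_rot":[0,0,-1.12],"grip":255},
    {"linear":[4.8,26.5,0],"delta_rot":[0,0,-1.26],"grip":255},
    {"linear":[5.4,29.2,0],"delta_rot":[0,0,-1.4],"grip":255}
  ]
}}

```text
time: 15.25
ee_pos: [0.5608, 0.2275, 0.1237]
tcp_rot: [-179.9, -0.0, 93.9]
wrist_force: [-0.3, -1.0, -2.6]
opening: 0.028
grasp_force: 59.6
```

>>> {"fn": "play_rows", "kwargs": {
  "targets": [
    {"linear":[0,0,-1],"delta_rot":[0,0,-0.1],"grip":255},
    {"linear":[0,0,-2],"delta_rot":[0,0,-0.178],"grip":255},
    {"linear":[0,0,-3],"delta_rot":[0,0,-0.178],"grip":255},
    {"linear":[0,0,-4],"delta_rot":[0,0,-0.178],"grip":255},
    {"linear":[0,0,-4.5],"delta_rot":[0,0,-0.178],"grip":255},
    {"linear":[0,0,-4.5],"delta_rot":[0,0,-0.178],"grip":255},
    {"linear":[0,0,-4.5],"delta_rot":[0,0,-0.178],"grip":255}
  ]
}}

```text
time: 15.95
ee_pos: [0.5613, 0.2261, 0.0806]
tcp_rot: [180.0, -0.0, 84.0]
wrist_force: [-0.0, -0.7, -1.8]
opening: 0.0285
grasp_force: 59.7
```

```bash
cat >> h.py <<'E'
def gold(P,col,c,r=.06,zr=(.03,.2)):
    hsv=cv2.cvtColor(col,cv2.COLOR_RGB2HSV)
    m=(hsv[...,0]>=12)&(hsv[...,0]<=32)&(hsv[...,1]>90)&(hsv[...,2]>40)&(P[...,2]>zr[0])&(P[...,2]<zr[1])&(np.hypot(P[...,0]-c[0],P[...,1]-c[1])<r)
    q=P[m]; return q
E
python3 - <<'E'
from h import *
to(.5612,.2264,.075,84)
p=shot('side','s4');P=cloud(p);print(plate(P))
q=gold(P,p['color'],(.561,.226));print(len(q),np.percentile(q[:,2],[2,25,50,75,98]).round(4))
print(cv2.minAreaRect((q[:,:2]*1000).astype(np.float32)))
z=np.median(q[:,2]);print(np.histogram(q[:,2],20))
np.save('q4.npy',q)
cv2.imwrite('pics/s4c.png',cv2.resize(cv2.imread('pics/s4.png')[240:384,120:300],None,fx=4,fy=4))
E
```

```text
lin cm [-0.01  0.03 -0.56] rot [-0.001  0.001 -0.   ] from [0.5613 0.2261 0.0806] [180.  -0.  84.] q6 117.9
(970, ((569.9285888671875, 176.97592163085938), (205.73313903808594, 188.70803833007812), 83.90528106689453))
782 [0.0375 0.0737 0.0812 0.0935 0.1215]
((561.6727905273438, 231.04202270507812), (77.90522003173828, 55.39115905761719), 82.66303253173828)
(array([ 25,   0,   0,   0,   0, 254, 112,  25, 288,  60,   1,   0,   1,
         2,   2,   1,   0,   3,   5,   3]), array([0.03417087, 0.04090928, 0.04764769, 0.0543861 , 0.06112451,
       0.06786292, 0.07460133, 0.08133974, 0.08807815, 0.09481656,
       0.10155497, 0.10829338, 0.11503179, 0.1217702 , 0.12850861,
       0.13524702, 0.14198543, 0.14872384, 0.15546225, 0.16220066,
       0.16893907]))
```

View pics/s4c.png

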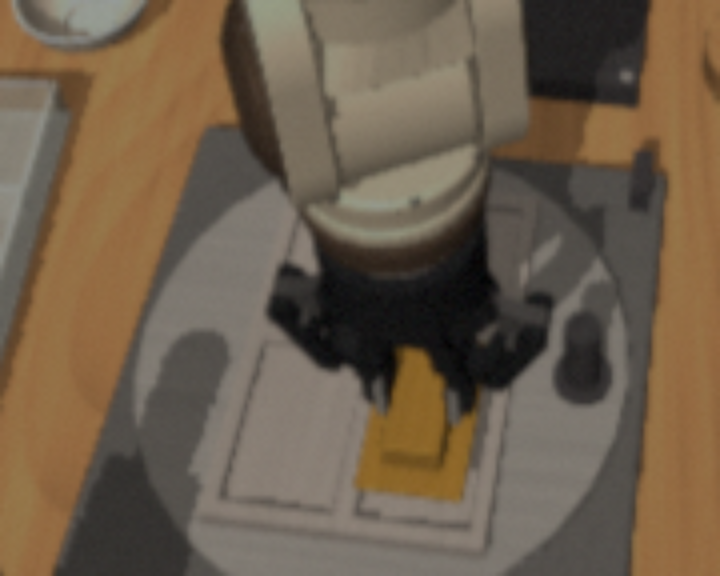

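The crop shows the lid level in the grip over the pocket nearest the camera and post (crop pixel 420,440). Next I'll measure the flange edges in table axes.

```bash
cat >> h.py <<'E'
U=np.array([np.cos(np.radians(84)),np.sin(np.radians(84))]);V=np.array([-U[1],U[0]])
def uv(xy,A=(.5909,.1746)): d=np.asarray(xy)[...,:2]-np.array(A); return d@U,d@V
E
python3 - <<'E'
from h import *
q=np.load('q4.npy')
f=q[(q[:,2]>.066)&(q[:,2]<.076)];t=q[(q[:,2]>.089)&(q[:,2]<.096)]
for n,g in(('flange',f),('crown',t)):
    a,b=uv(g); print(n,len(g),'z',np.median(g[:,2]).round(4),'u',(np.percentile(a,[1,50,99])*1e3).round(1),'v',(np.percentile(b,[1,50,99])*1e3).round(1))
g=t;a,b=uv(g)
c=cv2.minAreaRect((f[:,:2]*1000).astype(np.float32));print(c)
print(uv([.5613,.2261]))
# yaw from end edge of flange: max-u pts per v bin
a,b=uv(f)
bb=np.arange(-.002+.012,.06,.004);e=[(x+.002,a[(b>=x)&(b<x+.004)].max()) for x in bb if ((b>=x)&(b<x+.004)).sum()>3]
e=np.array(e);print((e*1e3).round(1).tolist())
E
```

```text
flange 333 z 0.0736 u [35.5 80.2 91.7] v [ 8.8 39.8 61.7]
crown 335 z 0.0935 u [28. 59. 80.] v [20.7 33.3 49.7]
((561.5599365234375, 233.90396118164062), (72.04344940185547, 53.713111877441406), 83.09965515136719)
(np.float64(0.04812383509874353), np.float64(0.034821063961185006))
[[12.0, 91.3], [16.0, 91.6], [20.0, 91.7], [24.0, 91.5], [28.0, 90.9], [32.0, 91.6], [36.0, 90.9], [40.0, 91.7], [44.0, 91.4], [48.0, 91.6], [52.0, 92.2], [56.0, 91.9], [60.0, 91.4]]
```

>>> {"fn": "play_rows", "kwargs": {
  "targets": [
    {"linear":[0,-0.1,-1],"delta_rot":[0,0,0],"grip":255},
    {"linear":[0,-0.1,-2],"delta_rot":[0,0,0],"grip":255},
    {"linear":[0,-0.1,-2.6],"delta_rot":[0,0,0],"grip":255},
    {"linear":[0,-0.1,-3],"delta_rot":[0,0,0],"grip":255},
    {"linear":[0,-0.1,-3.3],"delta_rot":[0,0,0],"grip":255},
    {"linear":[0,-0.1,-3.4],"delta_rot":[0,0,0],"grip":255},
    {"linear":[0,-0.1,-3.4],"delta_rot":[0,0,0],"grip":255}
  ]
}}

```text
time: 16.7
ee_pos: [0.5612, 0.2252, 0.0474]
tcp_rot: [179.9, -0.1, 84.0]
wrist_force: [-3.3, -1.5, 6.3]
opening: 0.0285
grasp_force: 60.6
```

>>> {"fn": "play_rows", "kwargs": {
  "targets": [
    {"linear":[0,0,0],"delta_rot":[0,0,0],"grip":110},
    {"linear":[0,0,0],"delta_rot":[0,0,0],"grip":105},
    {"linear":[0,0,0],"delta_rot":[0,0,0],"grip":105},
    {"linear":[0,0,2],"delta_rot":[0,0,0],"grip":105},
    {"linear":[0,0,5],"delta_rot":[0,0,0.1],"grip":105},
    {"linear":[0,-4,8],"delta_rot":[0,0,0.25],"grip":105},
    {"linear":[-0.5,-8,8],"delta_rot":[0,0,0.4],"grip":105},
    {"linear":[-1.2,-12,8],"delta_rot":[0,0,0.55],"grip":105},
    {"linear":[-2,-16,8],"delta_rot":[0,0,0.7],"grip":105},
    {"linear":[-3,-20,8],"delta_rot":[0,0,0.85],"grip":105}
  ]
}}

```text
time: 17.7
ee_pos: [0.5311, 0.0242, 0.1263]
tcp_rot: [179.9, -0.0, 133.0]
wrist_force: [-0.6, -0.2, 0.1]
opening: 0.0503
grasp_force: 0.0
```

```bash
cat >> h.py <<'E'
def check():
    p=shot('side');P=cloud(p);A=(.5909,.1746)
    for su in(1,-1):
        for sv in(1,-1):
            c=np.array(A)+.049*su*U+.035*sv*V
            q=gold(P,p['color'],c,.055,(.034,.075))
            if len(q)<40: continue
            t=q[q[:,2]>.054];f=q[q[:,2]<.046]
            a,b=uv(t);a=a*1e3-49*su;b=b*1e3-35*sv;zt=np.median(t[:,2])
            fa,fb=uv(f);fa=fa*1e3-49*su;fb=fb*1e3-35*sv
            r=cv2.minAreaRect((t[np.abs(t[:,2]-zt)<.003][:,:2]*1e3).astype(np.float32))
            print(su,sv,len(q),'ztop %.4f zfl %.4f'%(zt,np.median(f[:,2])),'crown u',np.percentile(a,[1,99]).round(1),'v',np.percentile(b,[1,99]).round(1),'fl u',np.percentile(fa,[1,99]).round(1),'v',np.percentile(fb,[1,99]).round(1),np.round(r[1],1),round(r[2],1))
    return p,P
E
python3 - <<'E'
from h import *
p,P=check();print(plate(P))
for r in lids(P,p['color']):print(*r)
to(.4995,-.1357,.075,174.3)
E
```

```text
1 1 1045 ztop 0.0603 zfl 0.0405 crown u [-29.4  30.2] v [-14.8  14.9] fl u [-41.1  42.9] v [-26.9  27.1] [60.9 30.2] 83.9
  return _methods._mean(a, axis=axis, dtype=dtype,
  ret = ret.dtype.type(ret / rcount)
Traceback (most recent call last):
  File "h.py", line 53, in check
    print(su,sv,len(q),'ztop %.4f zfl %.4f'%(zt,np.median(f[:,2])),'crown u',np.percentile(a,[1,99]).round(1),'v',np.percentile(b,[1,99]).round(1),'fl u',np.percentile(fa,[1,99]).round(1),'v',np.percentile(fb,[1,99]).round(1),np.round(r[1],1),round(r[2],1))
                                                                             ~~~~~~~~~~~~~^^^^^^^^^^
IndexError: index -1 is out of bounds for axis 0 with size 0
```

>>> {"fn": "play_rows", "kwargs": {
  "targets": [
    {"linear":[-0.6,-3.5,0],"delta_rot":[0,0,0.15],"grip":105},
    {"linear":[-1.4,-7.5,0],"delta_rot":[0,0,0.3],"grip":105},
    {"linear":[-2.2,-11.5,-1],"delta_rot":[0,0,0.45],"grip":105},
    {"linear":[-2.8,-15,-3],"delta_rot":[0,0,0.6],"grip":105},
    {"linear":[-3.1,-16,-5],"delta_rot":[0,0,0.72],"grip":105},
    {"linear":[-3.1,-16,-5.1],"delta_rot":[0,0,0.72],"grip":105},
    {"linear":[-3.1,-16,-5.1],"delta_rot":[0,0,0.72],"grip":105},
    {"linear":[-3.1,-16,-5.1],"delta_rot":[0,0,0.72],"grip":105}
  ]
}}

```text
time: 18.55
ee_pos: [0.5012, -0.1336, 0.0765]
tcp_rot: [180.0, 0.0, 173.7]
wrist_force: [-1.2, 0.0, 0.7]
opening: 0.0501
grasp_force: 0.0
```

```bash
sed -i 's/if len(q)<40: continue/if len(q)<150 or (q[:,2]>.054).sum()<20 or (q[:,2]<.046).sum()<20: continue/' h.py; python3 - <<'E'
from h import *
to(.4997,-.136,.023,174.3)
E
```

```text
lin cm [-0.15 -0.24 -5.35] rot [-0.     0.001  0.01 ] from [ 0.5012 -0.1336  0.0765] [180.    0.  173.7] q6 -8.7
```

>>> {"fn": "play_rows", "kwargs": {
  "targets": [
    {"linear":[-0.1,-0.2,-2.5],"delta_rot":[0,0,0.01],"grip":105},
    {"linear":[-0.1,-0.2,-4.5],"delta_rot":[0,0,0.01],"grip":105},
    {"linear":[-0.1,-0.2,-5.3],"delta_rot":[0,0,0.01],"grip":105},
    {"linear":[-0.1,-0.2,-5.3],"delta_rot":[0,0,0.01],"grip":105},
    {"linear":[-0.1,-0.2,-5.3],"delta_rot":[0,0,0.01],"grip":255},
    {"linear":[-0.1,-0.2,-5.3],"delta_rot":[0,0,0.01],"grip":255},
    {"linear":[-0.1,-0.2,-5.3],"delta_rot":[0,0,0.01],"grip":255},
    {"linear":[-0.1,-0.2,-5.3],"delta_rot":[0,0,0.01],"grip":255}
  ]
}}

```text
time: 19.35
ee_pos: [0.5004, -0.1364, 0.024]
tcp_rot: [180.0, 0.1, 174.4]
wrist_force: [-0.4, 1.4, 7.0]
opening: 0.0285
grasp_force: 61.0
```

>>> {"fn": "play_rows", "kwargs": {
  "targets": [
    {"linear":[0,0,1],"delta_rot":[0,0,0],"grip":255},
    {"linear":[0,0,3],"delta_rot":[0,0,0],"grip":255},
    {"linear":[0,0,5],"delta_rot":[0,0,0],"grip":255},
    {"linear":[0,0,7],"delta_rot":[0,0,0],"grip":255},
    {"linear":[0,0,9],"delta_rot":[0,0,0],"grip":255},
    {"linear":[0,0,10],"delta_rot":[0,0,0],"grip":255},
    {"linear":[0,0,10],"delta_rot":[0,0,0],"grip":255},
    {"linear":[0,0,10],"delta_rot":[0,0,0],"grip":255}
  ]
}}

```text
time: 20.15
ee_pos: [0.4992, -0.1363, 0.1218]
tcp_rot: [180.0, -0.1, 174.4]
wrist_force: [0.0, 0.2, -1.7]
opening: 0.0287
grasp_force: 60.0
```

```bash
python3 - <<'E'
from h import *
to(.6308,.2190,.12,84)
E
```

```text
lin cm [13.16 35.53 -0.18] rot [-0.002 -0.    -1.578] from [ 0.4992 -0.1363  0.1218] [ 1.800e+02 -1.000e-01  1.744e+02] q6 -9.7
```

>>> {"fn": "play_rows", "kwargs": {
  "targets": [
    {"linear":[1,3,0],"delta_rot":[0,0,-0.14],"grip":255},
    {"linear":[2.2,6.5,0],"delta_rot":[0,0,-0.28],"grip":255},
    {"linear":[3.5,10,0],"delta_rot":[0,0,-0.42],"grip":255},
    {"linear":[4.8,13.5,0],"delta_rot":[0,0,-0.56],"grip":255},
    {"linear":[6,17,0],"delta_rot":[0,0,-0.7],"grip":255},
    {"linear":[7.4,20.5,0],"delta_rot":[0,0,-0.84],"grip":255},
    {"linear":[8.8,24,0],"delta_rot":[0,0,-0.98],"grip":255},
    {"linear":[10.2,27.5,0],"delta_rot":[0,0,-1.12],"grip":255},
    {"linear":[11.5,31,0],"delta_rot":[0,0,-1.26],"grip":255},
    {"linear":[13,34.5,0],"delta_rot":[0,0,-1.4],"grip":255}
  ]
}}

```text
time: 21.15
ee_pos: [0.6291, 0.2101, 0.1207]
tcp_rot: [-179.9, -0.0, 93.9]
wrist_force: [0.9, -0.1, -0.8]
opening: 0.0281
grasp_force: 60.0
```

>>> {"fn": "play_rows", "kwargs": {
  "targets": [
    {"linear":[0.1,1,0],"delta_rot":[0,0,-0.1],"grip":255},
    {"linear":[0.1,1,-1],"delta_rot":[0,0,-0.178],"grip":255},
    {"linear":[0.1,1,-2],"delta_rot":[0,0,-0.178],"grip":255},
    {"linear":[0.1,1,-3],"delta_rot":[0,0,-0.178],"grip":255},
    {"linear":[0.1,1,-4.5],"delta_rot":[0,0,-0.178],"grip":255},
    {"linear":[0.1,1,-4.5],"delta_rot":[0,0,-0.178],"grip":255},
    {"linear":[0.1,1,-4.5],"delta_rot":[0,0,-0.178],"grip":255}
  ]
}}

```text
time: 21.85
ee_pos: [0.63, 0.2183, 0.0768]
tcp_rot: [-180.0, -0.0, 84.0]
wrist_force: [0.6, -0.3, -1.5]
opening: 0.0283
grasp_force: 60.1
```

```bash
cat >> h.py <<'E'
def held(c,su,sv):
    p=shot('side');P=cloud(p);q=gold(P,p['color'],c,.06,(.062,.12))
    h,e=np.histogram(q[:,2],np.arange(.06,.12,.002));print(list(zip(e.round(3),h)))
    zt=np.median(bot.get_obs()['ee_pos'][2]); 
    for lo,hi in((zt-.014,zt+.002),(zt+.006,zt+.022)):
        g=q[(q[:,2]>lo)&(q[:,2]<hi)]
        if len(g)<10: continue
        a,b=uv(g);print(len(g),'z %.4f'%np.median(g[:,2]),'u',(np.percentile(a,[1,99])*1e3-49*su).round(1),'v',(np.percentile(b,[1,99])*1e3-35*sv).round(1))
E
python3 - <<'E'
from h import *
to(.6308,.2190,.044,84)
held((.6308,.219),1,-1)
E
```

```text
lin cm [ 0.08  0.07 -3.28] rot [-0. -0. -0.] from [0.63   0.2183 0.0768] [-180.   -0.   84.] q6 115.1
[(np.float64(0.06), np.int64(0)), (np.float64(0.062), np.int64(3)), (np.float64(0.064), np.int64(1)), (np.float64(0.066), np.int64(0)), (np.float64(0.068), np.int64(4)), (np.float64(0.07), np.int64(46)), (np.float64(0.072), np.int64(178)), (np.float64(0.074), np.int64(96)), (np.float64(0.076), np.int64(12)), (np.float64(0.078), np.int64(12)), (np.float64(0.08), np.int64(9)), (np.float64(0.082), np.int64(10)), (np.float64(0.084), np.int64(9)), (np.float64(0.086), np.int64(10)), (np.float64(0.088), np.int64(9)), (np.float64(0.09), np.int64(42)), (np.float64(0.092), np.int64(147)), (np.float64(0.094), np.int64(93)), (np.float64(0.096), np.int64(7)), (np.float64(0.098), np.int64(0)), (np.float64(0.1), np.int64(0)), (np.float64(0.102), np.int64(0)), (np.float64(0.104), np.int64(1)), (np.float64(0.106), np.int64(1)), (np.float64(0.108), np.int64(0)), (np.float64(0.11), np.int64(0)), (np.float64(0.112), np.int64(1)), (np.float64(0.114), np.int64(0)), (np.float64(0.116), np.int64(1))]
347 z 0.0734 u [-29.3  41.8] v [-25.   27.9]
320 z 0.0933 u [-18.3  29.6] v [-13.9  16.2]
```

>>> {"fn": "play_rows", "kwargs": {
  "targets": [
    {"linear":[0.1,0,-1],"delta_rot":[0,0,0],"grip":255},
    {"linear":[0.1,0,-2],"delta_rot":[0,0,0],"grip":255},
    {"linear":[0.1,0,-2.6],"delta_rot":[0,0,0],"grip":255},
    {"linear":[0.1,0,-3],"delta_rot":[0,0,0],"grip":255},
    {"linear":[0.1,0,-3.3],"delta_rot":[0,0,0],"grip":255},
    {"linear":[0.1,0,-3.4],"delta_rot":[0,0,0],"grip":255},
    {"linear":[0.1,0,-3.4],"delta_rot":[0,0,0],"grip":255}
  ]
}}

```text
time: 22.6
ee_pos: [0.6314, 0.2187, 0.044]
tcp_rot: [179.9, -0.1, 84.0]
wrist_force: [-2.4, -0.2, 3.7]
opening: 0.0286
grasp_force: 60.7
```

>>> {"fn": "play_rows", "kwargs": {
  "targets": [
    {"linear":[0,0,0],"delta_rot":[0,0,0],"grip":110},
    {"linear":[0,0,0],"delta_rot":[0,0,0],"grip":105},
    {"linear":[0,0,0],"delta_rot":[0,0,0],"grip":105},
    {"linear":[0,0,2],"delta_rot":[0,0,0],"grip":105},
    {"linear":[0,0,5],"delta_rot":[0,0,0.1],"grip":105},
    {"linear":[-0.5,-4,8],"delta_rot":[0,0,0.25],"grip":105},
    {"linear":[-1,-8,8],"delta_rot":[0,0,0.4],"grip":105},
    {"linear":[-2,-12,8],"delta_rot":[0,0,0.55],"grip":105},
    {"linear":[-3,-16,8],"delta_rot":[0,0,0.7],"grip":105},
    {"linear":[-4,-20,8],"delta_rot":[0,0,0.85],"grip":105}
  ]
}}

```text
time: 23.6
ee_pos: [0.5909, 0.0173, 0.1234]
tcp_rot: [179.9, -0.0, 133.1]
wrist_force: [1.7, -0.6, -0.3]
opening: 0.0507
grasp_force: 0.0
```

>>> {"fn": "play_rows", "kwargs": {
  "targets": [
    {"linear":[-0.5,-4,0],"delta_rot":[0,0,0.15],"grip":105},
    {"linear":[-1,-8,0],"delta_rot":[0,0,0.3],"grip":105},
    {"linear":[-2,-12,0],"delta_rot":[0,0,0.45],"grip":105},
    {"linear":[-3,-16,0],"delta_rot":[0,0,0.6],"grip":105},
    {"linear":[-4,-20,0],"delta_rot":[0,0,0.72],"grip":105},
    {"linear":[-5,-24,0],"delta_rot":[0,0,0.72],"grip":105},
    {"linear":[-6,-28,0],"delta_rot":[0,0,0.72],"grip":105},
    {"linear":[-6.2,-32,-1],"delta_rot":[0,0,0.72],"grip":105},
    {"linear":[-6.2,-35.5,-3],"delta_rot":[0,0,0.72],"grip":105},
    {"linear":[-6.2,-35.5,-5],"delta_rot":[0,0,0.72],"grip":105}
  ]
}}

```text
time: 24.6
ee_pos: [0.529, -0.3404, 0.0727]
tcp_rot: [-180.0, 0.0, 173.7]
wrist_force: [0.4, 0.1, -0.8]
opening: 0.0504
grasp_force: 0.0
```

```bash
python3 - <<'E'
from h import *
to(.5292,-.3365,.023,174.4)
p,P=check()
p=shot('top');P=cloud(p)
for r in lids(P,p['color']):print(*r)
E
```

```text
lin cm [ 0.02  0.39 -4.97] rot [0.001 0.    0.011] from [ 0.529  -0.3404  0.0727] [-180.     0.   173.7] q6 -26.5
1 1 1182 ztop 0.0605 zfl 0.0406 crown u [-29.4  30.5] v [-14.7  14.8] fl u [-41.1  42.5] v [-53.  27.] [60.7 29.8] 83.2
1 -1 1135 ztop 0.0604 zfl 0.0405 crown u [-29.   30.1] v [-15.   14.8] fl u [-40.8  42.3] v [-27.1  51. ] [60.7 31. ] 83.2
[270, 133] 227 top z 0.0263 med [ 0.6704 -0.2193] rect [ 0.6708 -0.2196] [30.3 59.4] ang 25.7
[113, 142] 512 top z 0.0613 med [0.6309 0.2167] rect [0.631  0.2169] [30.1 59.9] ang 84.4
[109, 167] 521 top z 0.0611 med [0.561  0.2236] rect [0.5617 0.2249] [30.4 61.6] ang 83.1
```

>>> {"fn": "play_rows", "kwargs": {
  "targets": [
    {"linear":[0,0.4,-2.5],"delta_rot":[0,0,0.011],"grip":105},
    {"linear":[0,0.4,-4.3],"delta_rot":[0,0,0.011],"grip":105},
    {"linear":[0,0.4,-4.9],"delta_rot":[0,0,0.011],"grip":105},
    {"linear":[0,0.4,-4.9],"delta_rot":[0,0,0.011],"grip":105},
    {"linear":[0,0.4,-4.9],"delta_rot":[0,0,0.011],"grip":255},
    {"linear":[0,0.4,-4.9],"delta_rot":[0,0,0.011],"grip":255},
    {"linear":[0,0.4,-4.9],"delta_rot":[0,0,0.011],"grip":255},
    {"linear":[0,0.4,-4.9],"delta_rot":[0,0,0.011],"grip":255}
  ]
}}

```text
time: 25.5
ee_pos: [0.5304, -0.3332, 0.0264]
tcp_rot: [-179.9, 0.1, 174.6]
wrist_force: [-0.0, -1.7, 6.0]
opening: 0.0283
grasp_force: 61.0
```

>>> {"fn": "play_rows", "kwargs": {
  "targets": [
    {"linear":[0,0,1],"delta_rot":[0,0,0],"grip":255},
    {"linear":[0,0,3],"delta_rot":[0,0,0],"grip":255},
    {"linear":[0,0,5],"delta_rot":[0,0,0],"grip":255},
    {"linear":[0,0,7],"delta_rot":[0,0,0],"grip":255},
    {"linear":[0,0,9],"delta_rot":[0,0,0],"grip":255},
    {"linear":[0,0,10],"delta_rot":[0,0,0],"grip":255},
    {"linear":[0,0,10],"delta_rot":[0,0,0],"grip":255},
    {"linear":[0,0,10],"delta_rot":[0,0,0],"grip":255}
  ]
}}

```text
time: 26.3
ee_pos: [0.5292, -0.3321, 0.1236]
tcp_rot: [179.9, -0.1, 174.6]
wrist_force: [0.9, 0.0, -2.3]
opening: 0.0285
grasp_force: 60.1
```

```bash
python3 - <<'E'
from h import *
to(.6206,.1216,.12,84)
E
```

```text
lin cm [ 9.14 45.37 -0.36] rot [-0.002 -0.    -1.581] from [ 0.5292 -0.3321  0.1236] [ 1.799e+02 -1.000e-01  1.746e+02] q6 -26.7
```

>>> {"fn": "play_rows", "kwargs": {
  "targets": [
    {"linear":[0.8,4,0],"delta_rot":[0,0,-0.14],"grip":255},
    {"linear":[1.6,8,0],"delta_rot":[0,0,-0.28],"grip":255},
    {"linear":[2.4,12,0],"delta_rot":[0,0,-0.42],"grip":255},
    {"linear":[3.2,16,0],"delta_rot":[0,0,-0.56],"grip":255},
    {"linear":[4,20,0],"delta_rot":[0,0,-0.7],"grip":255},
    {"linear":[4.8,24,0],"delta_rot":[0,0,-0.84],"grip":255},
    {"linear":[5.6,28,0],"delta_rot":[0,0,-0.98],"grip":255},
    {"linear":[6.4,32,0],"delta_rot":[0,0,-1.12],"grip":255},
    {"linear":[7.2,36,0],"delta_rot":[0,0,-1.26],"grip":255},
    {"linear":[8,40,0],"delta_rot":[0,0,-1.4],"grip":255}
  ]
}}

```text
time: 27.3
ee_pos: [0.6088, 0.0693, 0.1228]
tcp_rot: [-179.9, -0.0, 94.0]
wrist_force: [0.8, -0.3, -2.4]
opening: 0.0284
grasp_force: 60.2
```

>>> {"fn": "play_rows", "kwargs": {
  "targets": [
    {"linear":[0.6,3,0],"delta_rot":[0,0,-0.1],"grip":255},
    {"linear":[1.1,5.4,0],"delta_rot":[0,0,-0.181],"grip":255},
    {"linear":[1.1,5.4,-1],"delta_rot":[0,0,-0.181],"grip":255},
    {"linear":[1.1,5.4,-2.5],"delta_rot":[0,0,-0.181],"grip":255},
    {"linear":[1.1,5.4,-4],"delta_rot":[0,0,-0.181],"grip":255},
    {"linear":[1.1,5.4,-4.5],"delta_rot":[0,0,-0.181],"grip":255},
    {"linear":[1.1,5.4,-4.5],"delta_rot":[0,0,-0.181],"grip":255},
    {"linear":[1.1,5.4,-4.5],"delta_rot":[0,0,-0.181],"grip":255}
  ]
}}

```text
time: 28.1
ee_pos: [0.6204, 0.1211, 0.0796]
tcp_rot: [180.0, -0.0, 84.0]
wrist_force: [-0.3, 0.1, -1.6]
opening: 0.0282
grasp_force: 60.1
```

```bash
sed -i 's/print(list(zip(e.round(3),h)))/pass/' h.py; python3 - <<'E'
from h import *
to(.6206,.1216,.044,84)
held((.6206,.1216),-1,-1)
E
```

```text
lin cm [ 0.02  0.05 -3.56] rot [-0.001  0.001  0.001] from [0.6204 0.1211 0.0796] [180.  -0.  84.] q6 107.1
310 z 0.0738 u [-39.3  41.7] v [-25.5  27.3]
289 z 0.0936 u [-26.2  30.3] v [-14.   16.9]
```

>>> {"fn": "play_rows", "kwargs": {
  "targets": [
    {"linear":[0.08,0.02,-1],"delta_rot":[0,0,0],"grip":255},
    {"linear":[0.08,0.02,-2],"delta_rot":[0,0,0],"grip":255},
    {"linear":[0.08,0.02,-2.6],"delta_rot":[0,0,0],"grip":255},
    {"linear":[0.08,0.02,-3],"delta_rot":[0,0,0],"grip":255},
    {"linear":[0.08,0.02,-3.3],"delta_rot":[0,0,0],"grip":255},
    {"linear":[0.08,0.02,-3.45],"delta_rot":[0,0,0],"grip":255},
    {"linear":[0.08,0.02,-3.45],"delta_rot":[0,0,0],"grip":255}
  ]
}}

```text
time: 28.85
ee_pos: [0.6211, 0.122, 0.0464]
tcp_rot: [179.9, -0.1, 84.0]
wrist_force: [-5.5, -0.1, 9.0]
opening: 0.0284
grasp_force: 61.4
```

>>> {"fn": "play_rows", "kwargs": {
  "targets": [
    {"linear":[0,0,0],"delta_rot":[0,0,0],"grip":110},
    {"linear":[0,0,0],"delta_rot":[0,0,0],"grip":105},
    {"linear":[0,0,0],"delta_rot":[0,0,0],"grip":105},
    {"linear":[0,0,2],"delta_rot":[0,0,0],"grip":105},
    {"linear":[0,0,5],"delta_rot":[0,0,0.1],"grip":105},
    {"linear":[0,-4,8],"delta_rot":[0,0,0.25],"grip":105},
    {"linear":[0,-8,9],"delta_rot":[0,0,0.4],"grip":105},
    {"linear":[0,-12,9],"delta_rot":[0,0,0.55],"grip":105},
    {"linear":[0,-16,9],"delta_rot":[0,0,0.7],"grip":105},
    {"linear":[0,-17,9],"delta_rot":[0,0,0.85],"grip":105}
  ]
}}

```text
time: 29.85
ee_pos: [0.6211, -0.0517, 0.1349]
tcp_rot: [180.0, 0.0, 132.9]
wrist_force: [-0.2, -0.2, -0.6]
opening: 0.0503
grasp_force: 0.0
```

```bash
python3 - <<'E'
from h import *
p,P=check()
for r in lids(P,p['color']):print(*r)
p=shot('top');P=cloud(p)
for r in lids(P,p['color']):print(*r)
to(.6706,-.2175,.075,205.3)
E
```

```text
1 1 1175 ztop 0.0605 zfl 0.0406 crown u [-28.9  30. ] v [-14.6  14.9] fl u [-41.5  42.2] v [-53.3  27.1] [61.1 30. ] 83.7
1 -1 1137 ztop 0.0605 zfl 0.0407 crown u [-28.5  30.5] v [-14.7  14.6] fl u [-41.6  42.6] v [-27.  51.] [60.8 30.2] 84.6
-1 -1 808 ztop 0.0603 zfl 0.0405 crown u [-28.3  30.6] v [-15.   14.7] fl u [-40.1  44.2] v [-26.9  26.7] [60.9 30.3] 83.6
[123, 65] 716 top z 0.0741 med [ 1.1061 -0.9975] rect [ 1.1038 -0.9994] [ 21.7 216.8] ang -5.6
[181, 187] 229 top z 0.0273 med [ 0.7417 -0.2834] rect [ 0.7416 -0.282 ] [ 22.7 165.3] ang -85.1
[310, 254] 465 top z 0.0322 med [ 0.3689 -0.0359] rect [ 0.3677 -0.0409] [77.8 78. ] ang -52.9
[204, 305] 762 top z 0.0614 med [0.6206 0.1255] rect [0.6207 0.1236] [30.5 60.5] ang 83.6
[193, 347] 971 top z 0.0616 med [0.6307 0.2217] rect [0.6312 0.2202] [30.3 60.8] ang 84.5
[226, 351] 991 top z 0.0618 med [0.561 0.229] rect [0.5611 0.2268] [30.2 61.4] ang 83.3
[270, 133] 225 top z 0.0264 med [ 0.6704 -0.2191] rect [ 0.6707 -0.2193] [30.  60.3] ang 24.8
[113, 142] 514 top z 0.0611 med [0.6308 0.2167] rect [0.6306 0.2168] [30.3 60.7] ang 84.5
[109, 167] 521 top z 0.0611 med [0.5609 0.2234] rect [0.561  0.2234] [29.8 61.5] ang 83.3
lin cm [  4.95 -16.76  -5.97] rot [-1.000e-03 -1.000e-03  1.267e+00] from [ 0.6211 -0.0499  0.1347] [180.   -0.  132.7] q6 42.7
```

>>> {"fn": "play_rows", "kwargs": {
  "targets": [
    {"linear":[1.2,-4,0],"delta_rot":[0,0,0.14],"grip":105},
    {"linear":[2.4,-8,0],"delta_rot":[0,0,0.28],"grip":105},
    {"linear":[3.6,-12,0],"delta_rot":[0,0,0.42],"grip":105},
    {"linear":[4.9,-16,0],"delta_rot":[0,0,0.56],"grip":105},
    {"linear":[4.95,-16.8,0],"delta_rot":[0,0,0.7],"grip":105},
    {"linear":[4.95,-16.8,-1],"delta_rot":[0,0,0.84],"grip":105},
    {"linear":[4.95,-16.8,-2],"delta_rot":[0,0,0.98],"grip":105},
    {"linear":[4.95,-16.8,-4],"delta_rot":[0,0,1.12],"grip":105},
    {"linear":[4.95,-16.8,-6],"delta_rot":[0,0,1.26],"grip":105},
    {"linear":[4.95,-16.8,-7],"delta_rot":[0,0,1.265],"grip":105}
  ]
}}

```text
time: 30.95
ee_pos: [0.6703, -0.2146, 0.0626]
tcp_rot: [179.9, -0.1, -154.9]
wrist_force: [-0.9, -0.4, -0.5]
opening: 0.0498
grasp_force: 0.0
```

```bash
python3 - <<'E'
from h import *
to(.6707,-.2175,.009,205.2)
p=shot('side','s5');P=cloud(p)
q=gold(P,p['color'],(.67,-.217),.06,(-.005,.035));t=q[q[:,2]>.019];f=q[q[:,2]<.01]
for g in(f,t):print(len(g),np.median(g[:,2]),cv2.minAreaRect((g[:,:2]*1000).astype(np.float32)))
cv2.imwrite('pics/s5c.png',cv2.resize(cv2.imread('pics/s5.png')[120:260,140:290],None,fx=4,fy=4))
E
```

```text
lin cm [ 0.04 -0.29 -5.36] rot [-0.001 -0.003  0.001] from [ 0.6703 -0.2146  0.0626] [ 1.799e+02 -1.000e-01 -1.549e+02] q6 -42.9
689 0.0013899788886095887 ((669.6253662109375, -215.23536682128906), (118.64976501464844, 115.75299072265625), 2.9529788494110107)
170 0.023939100729933327 ((684.5693969726562, -212.5425262451172), (88.9932861328125, 42.49365997314453), 9.069125175476074)
```

View pics/s5c.png

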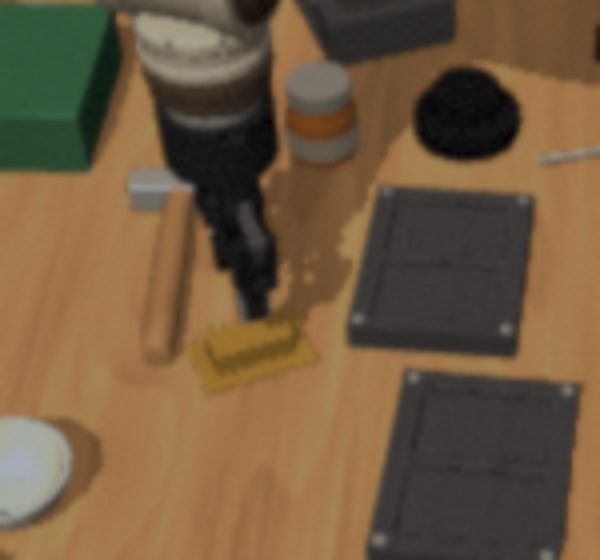

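The crop shows the fingers over the loose lid at (250,345), clear of the mallet, and both dies empty. I'll descend and grip.

>>> {"fn": "play_rows", "kwargs": {
  "targets": [
    {"linear":[0,-0.25,-2.5],"delta_rot":[0,0,0],"grip":105},
    {"linear":[0,-0.25,-4.5],"delta_rot":[0,0,0],"grip":105},
    {"linear":[0,-0.25,-5.2],"delta_rot":[0,0,0],"grip":105},
    {"linear":[0,-0.25,-5.2],"delta_rot":[0,0,0],"grip":105},
    {"linear":[0,-0.25,-5.2],"delta_rot":[0,0,0],"grip":255},
    {"linear":[0,-0.25,-5.2],"delta_rot":[0,0,0],"grip":255},
    {"linear":[0,-0.25,-5.2],"delta_rot":[0,0,0],"grip":255},
    {"linear":[0,-0.25,-5.2],"delta_rot":[0,0,0],"grip":255}
  ]
}}

```text
time: 31.8
ee_pos: [0.6716, -0.2188, 0.0148]
tcp_rot: [-179.9, 0.1, -154.8]
wrist_force: [-0.6, -0.1, 5.8]
opening: 0.0281
grasp_force: 60.6
```

>>> {"fn": "play_rows", "kwargs": {
  "targets": [
    {"linear":[0,0,1],"delta_rot":[0,0,0],"grip":255},
    {"linear":[0,0,3],"delta_rot":[0,0,0],"grip":255},
    {"linear":[0,0,5],"delta_rot":[0,0,0],"grip":255},
    {"linear":[0,0,7],"delta_rot":[0,0,0],"grip":255},
    {"linear":[0,0,9],"delta_rot":[0,0,0],"grip":255},
    {"linear":[-0.5,0,11],"delta_rot":[0,0,0],"grip":255},
    {"linear":[-1,0,11],"delta_rot":[0,0,0],"grip":255},
    {"linear":[-1,0,11],"delta_rot":[0,0,0],"grip":255}
  ]
}}

```text
time: 32.6
ee_pos: [0.6603, -0.2188, 0.123]
tcp_rot: [180.0, -0.0, -154.8]
wrist_force: [1.1, -0.8, -2.2]
opening: 0.0287
grasp_force: 59.7
```

```bash
python3 - <<'E'
from h import *
to(.5512,.1290,.12,264)
E
```

```text
lin cm [-10.91  34.78  -0.3 ] rot [ 0.    -0.     1.027] from [ 0.6603 -0.2188  0.123 ] [ 180.    -0.  -154.8] q6 -43.5
```

>>> {"fn": "play_rows", "kwargs": {
  "targets": [
    {"linear":[-1.1,3.5,0],"delta_rot":[0,0,0.1],"grip":255},
    {"linear":[-2.2,7,0],"delta_rot":[0,0,0.22],"grip":255},
    {"linear":[-3.3,10.5,0],"delta_rot":[0,0,0.34],"grip":255},
    {"linear":[-4.4,14,0],"delta_rot":[0,0,0.46],"grip":255},
    {"linear":[-5.5,17.5,0],"delta_rot":[0,0,0.58],"grip":255},
    {"linear":[-6.6,21,0],"delta_rot":[0,0,0.7],"grip":255},
    {"linear":[-7.7,24.5,0],"delta_rot":[0,0,0.82],"grip":255},
    {"linear":[-8.8,28,0],"delta_rot":[0,0,0.94],"grip":255},
    {"linear":[-9.9,31.5,0],"delta_rot":[0,0,1.027],"grip":255},
    {"linear":[-10.9,34.8,0],"delta_rot":[0,0,1.027],"grip":255}
  ]
}}

```text
time: 33.6
ee_pos: [0.5503, 0.1307, 0.1213]
tcp_rot: [179.9, -0.1, -95.8]
wrist_force: [0.2, -0.3, -1.7]
opening: 0.0282
grasp_force: 59.8
```

>>> {"fn": "play_rows", "kwargs": {
  "targets": [
    {"linear":[0,0,-1],"delta_rot":[0,0,0],"grip":255},
    {"linear":[0,0,-2.5],"delta_rot":[0,0,0],"grip":255},
    {"linear":[0,0,-3.8],"delta_rot":[0,0,0],"grip":255},
    {"linear":[0,0,-3.8],"delta_rot":[0,0,0],"grip":255},
    {"linear":[0,0,-3.8],"delta_rot":[0,0,0],"grip":255},
    {"linear":[0,0,-3.8],"delta_rot":[0,0,0],"grip":255}
  ]
}}

```text
time: 34.2
ee_pos: [0.5521, 0.1288, 0.0852]
tcp_rot: [180.0, -0.0, -96.0]
wrist_force: [-0.1, 0.9, -1.7]
opening: 0.0278
grasp_force: 59.8
```

```bash
python3 - <<'E'
from h import *
to(.5512,.1290,.047,264)
held((.5512,.129),-1,1)
E
```

```text
lin cm [-0.09  0.02 -3.82] rot [ 0.001 -0.     0.001] from [0.5521 0.1288 0.0852] [180.  -0. -96.] q6 -70.8
332 z 0.0751 u [-35.3  41.9] v [-26.9  25.9]
298 z 0.0948 u [-27.4  29.9] v [-15.3  15. ]
```

>>> {"fn": "play_rows", "kwargs": {
  "targets": [
    {"linear":[-0.03,0,-1],"delta_rot":[0,0,0],"grip":255},
    {"linear":[-0.03,0,-2],"delta_rot":[0,0,0],"grip":255},
    {"linear":[-0.03,0,-2.7],"delta_rot":[0,0,0],"grip":255},
    {"linear":[-0.03,0,-3.2],"delta_rot":[0,0,0],"grip":255},
    {"linear":[-0.03,0,-3.5],"delta_rot":[0,0,0],"grip":255},
    {"linear":[-0.03,0,-3.57],"delta_rot":[0,0,0],"grip":255},
    {"linear":[-0.03,0,-3.57],"delta_rot":[0,0,0],"grip":255}
  ]
}}

```text
time: 34.95
ee_pos: [0.5512, 0.1294, 0.0508]
tcp_rot: [-180.0, -0.0, -96.0]
wrist_force: [-6.4, -1.7, 12.7]
opening: 0.0282
grasp_force: 61.5
```

>>> {"fn": "play_rows", "kwargs": {
  "targets": [
    {"linear":[0,0,0],"delta_rot":[0,0,0],"grip":110},
    {"linear":[0,0,0],"delta_rot":[0,0,0],"grip":105},
    {"linear":[0,0,0],"delta_rot":[0,0,0],"grip":105},
    {"linear":[0,0,2],"delta_rot":[0,0,0],"grip":105},
    {"linear":[0,0,5],"delta_rot":[0,0,0],"grip":105},
    {"linear":[-1,-4,8],"delta_rot":[0,0,-0.1],"grip":50},
    {"linear":[-2,-8,9],"delta_rot":[0,0,-0.2],"grip":0},
    {"linear":[-3,-12,9],"delta_rot":[0,0,-0.3],"grip":0},
    {"linear":[-4,-14,9],"delta_rot":[0,0,-0.4],"grip":0},
    {"linear":[-5,-14,9],"delta_rot":[0,0,-0.5],"grip":0}
  ]
}}

```text
time: 35.95
ee_pos: [0.501, -0.0129, 0.1391]
tcp_rot: [180.0, -0.1, -125.0]
wrist_force: [0.4, -0.1, -0.3]
opening: 0.0855
grasp_force: 0.0
```

```bash
python3 - <<'E'
from h import *
p,P=check();print(plate(P))
po=(P[...,2]>.078)&(P[...,2]<.09)&(np.hypot(P[...,0]-.482,P[...,1]-.186)<.03);print('post',P[po].mean(0),po.sum())
to(.4818,.1855,.12,174)
E
```

```text
1 1 1179 ztop 0.0605 zfl 0.0405 crown u [-29.  30.] v [-14.5  15. ] fl u [-42.3  42.1] v [-53.3  27.1] [59.7 30.2] 84.0
1 -1 1134 ztop 0.0604 zfl 0.0405 crown u [-29.   30.3] v [-14.9  14.6] fl u [-42.   42.9] v [-26.8  51.1] [61.4 30.2] 84.5
-1 1 930 ztop 0.0604 zfl 0.0406 crown u [-29.   30.8] v [-15.   14.8] fl u [-40.4  44.7] v [-53.   26.8] [60.9 30. ] 83.9
-1 -1 893 ztop 0.0606 zfl 0.0406 crown u [-28.   31.1] v [-14.9  14.7] fl u [-39.7  43.8] v [-26.9  50.9] [60.8 70.2] 84.0
(3220, ((574.2813720703125, 176.29739379882812), (206.70413208007812, 180.1101837158203), 84.27213287353516))
post [0.48138291 0.1874186  0.08547386] 78
lin cm [-1.81 19.74 -1.92] rot [-0.000e+00 -1.000e-03 -1.059e+00] from [ 0.4999 -0.0119  0.1392] [ 1.799e+02 -1.000e-01 -1.253e+02] q6 -56.0
```

All four lids read seated: crown tops at 0.060 m, centred within about 2 mm, and the table still at the loading stop. Next I'll go to the post for the quarter turn.

>>> {"fn": "play_rows", "kwargs": {
  "targets": [
    {"linear":[-0.6,3,0],"delta_rot":[0,0,-0.14],"grip":0},
    {"linear":[-1.2,6,0],"delta_rot":[0,0,-0.28],"grip":0},
    {"linear":[-1.8,9,0],"delta_rot":[0,0,-0.42],"grip":0},
    {"linear":[-1.8,12,0],"delta_rot":[0,0,-0.56],"grip":0},
    {"linear":[-1.8,15,0],"delta_rot":[0,0,-0.7],"grip":0},
    {"linear":[-1.8,18,0],"delta_rot":[0,0,-0.84],"grip":0},
    {"linear":[-1.8,19.7,0],"delta_rot":[0,0,-0.98],"grip":0},
    {"linear":[-1.8,19.7,0],"delta_rot":[0,0,-1.06],"grip":0},
    {"linear":[-1.8,19.7,0],"delta_rot":[0,0,-1.06],"grip":0},
    {"linear":[-1.8,19.7,0],"delta_rot":[0,0,-1.06],"grip":0}
  ]
}}

```text
time: 37.0
ee_pos: [0.4834, 0.1866, 0.139]
tcp_rot: [180.0, -0.0, 174.9]
wrist_force: [-1.0, -0.5, -0.0]
opening: 0.0853
grasp_force: 0.0
```

```bash
python3 - <<'E'
from h import *
to(.482,.1855,.057,174)
E
```

```text
lin cm [-0.14 -0.11 -8.2 ] rot [-0.001 -0.001 -0.015] from [0.4834 0.1866 0.139 ] [180.   -0.  174.9] q6 26.2
```

>>> {"fn": "play_rows", "kwargs": {
  "force": 30,
  "targets": [
    {"linear":[-0.1,-0.1,-4],"delta_rot":[0,0,-0.015],"grip":0},
    {"linear":[-0.1,-0.1,-7.5],"delta_rot":[0,0,-0.015],"grip":0},
    {"linear":[-0.1,-0.1,-8.2],"delta_rot":[0,0,-0.015],"grip":0},
    {"linear":[-0.1,-0.1,-8.2],"delta_rot":[0,0,-0.015],"grip":100},
    {"linear":[-0.1,-0.1,-8.2],"delta_rot":[0,0,-0.015],"grip":255},
    {"linear":[-0.1,-0.1,-8.2],"delta_rot":[0,0,-0.015],"grip":255},
    {"linear":[-0.1,-0.1,-8.2],"delta_rot":[0,0,-0.015],"grip":255},
    {"linear":[-0.1,-0.1,-8.2],"delta_rot":[0,0,-0.015],"grip":255},
    {"linear":[-0.1,-0.1,-8.2],"delta_rot":[0,0,-0.015],"grip":255}
  ]
}}

```text
time: 37.9
ee_pos: [0.483, 0.1855, 0.0584]
tcp_rot: [179.9, 0.1, 173.8]
wrist_force: [-0.4, -1.4, 4.9]
opening: 0.0194
grasp_force: 29.2
```

>>> {"fn": "play_rows", "kwargs": {
  "targets": [
    {"linear":[-0.03,-0.48,0],"delta_rot":[0,0,0.044],"grip":255},
    {"linear":[-0.06,-0.96,0],"delta_rot":[0,0,0.087],"grip":255},
    {"linear":[-0.05,-1.44,0],"delta_rot":[0,0,0.131],"grip":255},
    {"linear":[-0.03,-1.92,0],"delta_rot":[0,0,0.175],"grip":255},
    {"linear":[0.02,-2.4,0],"delta_rot":[0,0,0.218],"grip":255},
    {"linear":[0.08,-2.87,0],"delta_rot":[0,0,0.262],"grip":255},
    {"linear":[0.17,-3.34,0],"delta_rot":[0,0,0.305],"grip":255},
    {"linear":[0.27,-3.81,0],"delta_rot":[0,0,0.349],"grip":255},
    {"linear":[0.4,-4.28,0],"delta_rot":[0,0,0.393],"grip":255},
    {"linear":[0.54,-4.73,0],"delta_rot":[0,0,0.436],"grip":255}
  ]
}}

```text
time: 38.9
ee_pos: [0.4884, 0.1387, 0.0584]
tcp_rot: [179.9, 0.1, -161.1]
wrist_force: [-0.8, 3.5, 4.7]
opening: 0.0193
grasp_force: 29.5
```

```bash
python3 - <<'E'
from h import *
import math
o=bot.get_obs()
# next rows along the arc from the ideal present angle 199
for ph in (204,209,214,219,224): to(.5911+.11*math.cos(math.radians(ph)),.174+.11*math.sin(math.radians(ph)),.0570,ph)
E
```

```text
lin cm [ 0.22 -0.95 -0.14] rot [-0.002  0.001  0.089] from [0.4884 0.1387 0.0584] [ 1.799e+02  1.000e-01 -1.611e+02] q6 -3.1
lin cm [ 0.65 -1.81 -0.14] rot [-0.002  0.001  0.176] from [0.4884 0.1387 0.0584] [ 1.799e+02  1.000e-01 -1.611e+02] q6 -3.1
lin cm [ 1.15 -2.62 -0.14] rot [-0.002  0.001  0.263] from [0.4884 0.1387 0.0584] [ 1.799e+02  1.000e-01 -1.611e+02] q6 -3.1
lin cm [ 1.72 -3.4  -0.14] rot [-0.002  0.001  0.351] from [0.4884 0.1387 0.0584] [ 1.799e+02  1.000e-01 -1.611e+02] q6 -3.1
lin cm [ 2.36 -4.11 -0.14] rot [-0.002  0.     0.438] from [0.4884 0.1387 0.0584] [ 1.799e+02  1.000e-01 -1.611e+02] q6 -3.1
```

>>> {"fn": "play_rows", "kwargs": {
  "targets": [
    {"linear":[0.17,-0.45,0],"delta_rot":[0,0,0.044],"grip":255},
    {"linear":[0.35,-0.89,0],"delta_rot":[0,0,0.087],"grip":255},
    {"linear":[0.56,-1.33,0],"delta_rot":[0,0,0.131],"grip":255},
    {"linear":[0.78,-1.75,0],"delta_rot":[0,0,0.175],"grip":255},
    {"linear":[1.02,-2.17,0],"delta_rot":[0,0,0.218],"grip":255},
    {"linear":[1.28,-2.57,0],"delta_rot":[0,0,0.262],"grip":255},
    {"linear":[1.56,-2.96,0],"delta_rot":[0,0,0.305],"grip":255},
    {"linear":[1.85,-3.34,0],"delta_rot":[0,0,0.349],"grip":255},
    {"linear":[2.16,-3.71,0],"delta_rot":[0,0,0.393],"grip":255},
    {"linear":[2.49,-4.06,0],"delta_rot":[0,0,0.436],"grip":255}
  ]
}}

```text
time: 39.9
ee_pos: [0.5134, 0.0984, 0.0584]
tcp_rot: [179.9, 0.1, -136.1]
wrist_force: [-0.8, 5.3, 5.0]
opening: 0.019
grasp_force: 29.5
```

>>> {"fn": "play_rows", "kwargs": {
  "targets": [
    {"linear":[0.34,-0.33,0],"delta_rot":[0,0,0.044],"grip":255},
    {"linear":[0.69,-0.66,0],"delta_rot":[0,0,0.087],"grip":255},
    {"linear":[1.06,-0.97,0],"delta_rot":[0,0,0.131],"grip":255},
    {"linear":[1.44,-1.26,0],"delta_rot":[0,0,0.175],"grip":255},
    {"linear":[1.83,-1.53,0],"delta_rot":[0,0,0.218],"grip":255},
    {"linear":[2.24,-1.79,0],"delta_rot":[0,0,0.262],"grip":255},
    {"linear":[2.66,-2.03,0],"delta_rot":[0,0,0.305],"grip":255},
    {"linear":[3.09,-2.25,0],"delta_rot":[0,0,0.349],"grip":255},
    {"linear":[3.53,-2.45,0],"delta_rot":[0,0,0.393],"grip":255},
    {"linear":[3.97,-2.63,0],"delta_rot":[0,0,0.436],"grip":255}
  ]
}}

```text
time: 40.9
ee_pos: [0.5529, 0.0726, 0.0584]
tcp_rot: [180.0, 0.1, -111.1]
wrist_force: [-2.5, 8.4, 5.5]
opening: 0.0192
grasp_force: 29.5
```

>>> {"fn": "play_rows", "kwargs": {
  "targets": [
    {"linear":[0.45,-0.16,0],"delta_rot":[0,0,0.044],"grip":255},
    {"linear":[0.91,-0.3,0],"delta_rot":[0,0,0.087],"grip":255},
    {"linear":[1.37,-0.42,0],"delta_rot":[0,0,0.131],"grip":255},
    {"linear":[1.84,-0.53,0],"delta_rot":[0,0,0.175],"grip":255},
    {"linear":[2.2,-0.6,0],"delta_rot":[0,0,0.2],"grip":255},
    {"linear":[2.5,-0.64,0],"delta_rot":[0,0,0.23],"grip":255},
    {"linear":[2.8,-0.67,0],"delta_rot":[0,0,0.262],"grip":255},
    {"linear":[3.0,-0.68,0],"delta_rot":[0,0,0.27],"grip":255},
    {"linear":[3.2,-0.68,0],"delta_rot":[0,0,0.27],"grip":255},
    {"linear":[3.2,-0.68,0],"delta_rot":[0,0,0.27],"grip":255}
  ]
}}

```text
time: 41.9
ee_pos: [0.5799, 0.0663, 0.0582]
tcp_rot: [179.5, 0.1, -95.7]
wrist_force: [-28.3, 9.3, 20.0]
opening: 0.0193
grasp_force: 32.2
```

>>> {"fn": "play_rows", "kwargs": {
  "targets": [
    {"linear":[0,0,0],"delta_rot":[0,0,0],"grip":255},
    {"linear":[0,0,0],"delta_rot":[0,0,0],"grip":255},
    {"linear":[-0.4,0,0],"delta_rot":[0,0,0],"grip":255},
    {"linear":[-0.4,0,0],"delta_rot":[0,0,0],"grip":0},
    {"linear":[-0.4,0,0],"delta_rot":[0,0,0],"grip":0},
    {"linear":[-0.4,0,0],"delta_rot":[0,0,0],"grip":0},
    {"linear":[-0.4,0,0],"delta_rot":[0,0,0],"grip":0},
    {"linear":[-0.4,0,3],"delta_rot":[0,0,0],"grip":0},
    {"linear":[-0.4,0,7],"delta_rot":[0,0,0],"grip":0},
    {"linear":[-0.4,0,11],"delta_rot":[0,0,0],"grip":0}
  ]
}}

```text
time: 42.9
ee_pos: [0.58, 0.0642, 0.1679]
tcp_rot: [179.9, -0.1, -95.8]
wrist_force: [1.2, 0.2, -0.5]
opening: 0.0853
grasp_force: 0.0
```

>>> {"fn": "play_rows", "kwargs": {
  "targets": [
    {"linear":[-2,-3,1],"delta_rot":[0,0,0],"grip":0},
    {"linear":[-4,-6,1],"delta_rot":[0,0,0],"grip":0},
    {"linear":[-6,-9,1],"delta_rot":[0,0,0],"grip":0},
    {"linear":[-8,-12,1],"delta_rot":[0,0,0],"grip":0},
    {"linear":[-10,-16,1],"delta_rot":[0,0,0],"grip":0},
    {"linear":[-11,-20,1],"delta_rot":[0,0,0],"grip":0},
    {"linear":[-11,-20,1],"delta_rot":[0,0,0],"grip":0},
    {"linear":[-11,-20,1],"delta_rot":[0,0,0],"grip":0}
  ]
}}

```text
time: 43.7
ee_pos: [0.4701, -0.1365, 0.1772]
tcp_rot: [180.0, -0.0, -95.9]
wrist_force: [0.6, 0.8, 0.1]
opening: 0.0854
grasp_force: 0.0
```

```bash
python3 - <<'E'
from h import *
import h
U=h.U=np.array([np.cos(np.radians(174)),np.sin(np.radians(174))]);h.V=np.array([-U[1],U[0]])
p,P=check()
po=(P[...,2]>.078)&(P[...,2]<.09)&(np.hypot(P[...,0]-.58,P[...,1]-.066)<.03);c=P[po].mean(0);print('post',c,po.sum(),np.degrees(np.arctan2(c[1]-.1746-.001,c[0]-.5909))%360)
cv2.imwrite('pics/fin.png',cv2.cvtColor(p['color'],cv2.COLOR_RGB2BGR)); print(bot.get_obs()['qd'].round(2))
E
```

```text
1 1 887 ztop 0.0602 zfl 0.0405 crown u [-29.1  29.6] v [-16.2  14.2] fl u [-41.5  42. ] v [-46.2  26.7] [32.1 59.9] 84.0
1 -1 1152 ztop 0.0603 zfl 0.0408 crown u [-28.8  29.7] v [-16.3  14.2] fl u [-41.   41.8] v [-29.9  53.1] [71.5 59.1] 83.5
-1 1 861 ztop 0.0603 zfl 0.0407 crown u [-28.2  30.6] v [-15.7  14. ] fl u [-40.7  42.7] v [-45.8  26.1] [31.6 59.8] 84.6
-1 -1 1124 ztop 0.0603 zfl 0.0409 crown u [-28.1  30.6] v [-16.1  14.7] fl u [-40.3  42.5] v [-29.4  53.2] [70.7 59.1] 83.0
post [0.57906424 0.06764023 0.08491712] 66 263.7435815974984
[ 1.62  0.13  0.14 -0.01  0.04 -0.02]
```

View pics/fin.png

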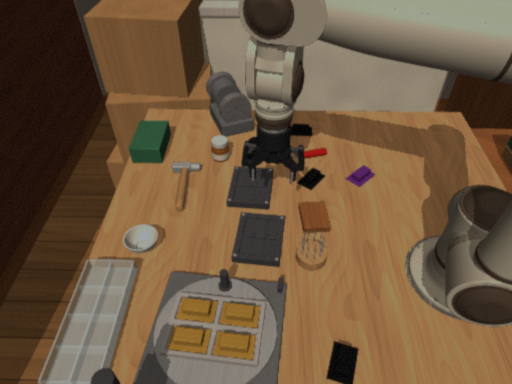

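The final view shows all four lids flat in their pockets around (215,325), the post at the engraving side at (224,282), and the arm clear of everything.

```bash
python3 -c "
from workcell import bot
print(bot.job_done())"
```

```text
the job is handed in; nothing more can be done
None
```

The job is handed in, but no verdict came back. On the last camera check all four lids were seated in their pockets, the table was home at its engraving stop, and the arm was clear of everything.

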